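# Get the hemmed-in housing out to the inspection nest

## Robot

A 6-joint arm with a two-finger parallel gripper is mounted at the origin on a cart in front of the work surface, level with it; the furniture and walls round the work are solid. World frame = base frame: x ahead of the robot, y to its left, z up, the work surface at z = 0. Lengths are in m, angles in rad, forces in N, time in s.
With the tool pointing down it reaches from about 0.375 to 0.975 m from the base axis. Payload 3.8 kg.
Tool frame: the origin (TCP) lies at the very end of the fingers, on their centre line; the grasp point (between the pads) lies 19 mm behind it; z points along the fingers, y is the line along which they close (so a half turn about z gives the same grasp; the last joint's range is limited). The gripper opens to 85 mm and grips with 20 to 120 N. Pads are 22 mm wide; open, the fingers measure 114 mm over their backs; the gripper's body (76 mm by 85 mm) begins 54 mm behind the grasp point. The pads swing forward as they close: fully open they stand 13 mm farther back than shut.
Start: joints at [-0.037, 0.264, 1.604, -0, 1.274, -0.037], TCP at [0.675, -0, 0.231] pointing down, gripper open.
Joint ranges: [-2.63, 2.63], [-0.94, 2.18], [0.31, 2.57], [-1.31, 4.45], [0, 2.66], [-2.55, 2.55]. Speed limits (rad/s): [2.57, 2.57, 3.14, 3.14, 3.14, 3.14].

## Interface

Orientations are given as a rotation vector (axis times angle).
In Python, from workcell import read_state, read_camera, calibration, finish_job gives the robot as it stands.
- The arm moves only by the tool step_arm, never from a script. Its argument "commands" is a list of rows, each an object of numbers: "fingers": the gripper's target within -1 to 1 (shut at 1, half-way at 0, fully open at -1); "dx", "dy", "dz": the shift along the tool's x, y, z in m; "roll": the turn about the tool's z in degrees. In form: [{"fingers": .., "dx": .., "dy": .., "dz": .., "roll": ..}, ...]. A call has 1 to 8 rows; each row is the pose to reach, as a shift and turn from the pose commanded when the call began, along the tool's axes at that moment; what a row does not reach only later rows make up. A row lasts 1/8 s, in which the tool goes at most 62.5 mm and 10.7 degrees, less where a joint would pass 70% of its speed; a pose out of reach is approached as far as the arm can. A call with a gripper value outside its range is refused whole. The fingers move at their own pace and stop on an object; "squeeze" is the grip in N (left out, the last holds). Time passes only in rows, so rows that repeat a pose let the fingers close. It gives the time, the measured TCP pose, the force, the opening and the grip force at its end, in the units of the state.
- read_state(): the state, without advancing time (a new reading comes with each control period).
- read_camera(name): name is "scene" or "side" or "wrist"; returns (picture, depth): 400x640x3 uint8, blue, green, red; 400x640 float32, m along the optical axis (not along the pixel's ray), 0 where there is no reading.
- calibration(name): a dict with "intrinsics" (3x3 intrinsics, pixels), "k1" (the pictures are not rectified: a ray, as slopes to the right and down, at radius r is drawn at 1 + k1 r^2 times it, then the intrinsics apply), "world_to_cam" (4x4, takes a point from world to camera coordinates). Camera axes: x right, y up, looking along -z (the intrinsics and any distortion apply to the point x, -y, -z); pixel columns grow to the right and rows downward; lengths in m; the calibration is good to about 2 mm. A picture is of the moment at which its call begins: read the wrist's pose just before it. calibration takes no time and is no camera call; for the wrist camera it gives the pose at the moment of the call.
- finish_job(): hands the job in; it is judged then, once.
The state is a dict: "time": time; "q": joint angles; "joint_vel": joint speeds; "joint_torque": joint torques, N m; "tool_pos": TCP position; "tcp_rot": TCP orientation; "wrist_force": force on the tool from outside, world axes, zero at the start; "torque": the same for the moment, N m; "width": opening from 0.0 (shut) to 1.0 (fully open); "grip_force": force on a finger pad.
Only numpy, scipy, OpenCV 4.12 (cv2) and the standard library are available. Lean on these libraries where they do the work, as an engineer would, in place of code of your own. Each camera call takes 0.05 s, during which the arm holds its last target. There are 200 camera calls.

## Task

The long housing in the middle of the plywood rack is wanted in the inspection nest, but a short housing stands close against it on either side: first set both short housings aside, upright, on the steel tray, then lay the long housing flat and square on the aluminium nest, inside its four corner stops, upright as it stood. Then put each short housing back upright exactly where it stood in the rack, lined up with the lanes as before. Set the housings down rather than dropping them, do not tip them, and leave everything else on the bench where it is.

Things in the scene. Friction and masses are not known exactly. Their poses are not given: they have to be found in the camera images.
- rack: fixed plywood board, 196 x 222 x 8 mm, three lanes side by side parted by thin dark lines. Origin: centre of underside; x along the lanes (196 mm), y across them, z up. The housings stand on its top, 8 mm above the origin; middle lane at y = 0, outer lanes at y = -69 and +69 mm. A strip 3.5 mm high runs along both outer edges.
- tray: fixed, empty, low sheet-steel tray, 240 (x) x 150 (y) mm; origin: centre of underside, z up; floor at 4 mm, rim 3 mm thick with its top at 8 mm. Room for both short housings, e.g. at x = -58 and +58 mm with their length along the tray's y. Left or right of the rack (swaps with the nest).
- nest: fixed aluminium plate 216 (x) x 108 (y) x 12 mm with four L-shaped dark steel corner stops 8 mm high on it; free space inside them 192 (x) x 84 (y) mm, centred. Origin: centre of underside, x lengthwise, z up. The long housing belongs on the plate, 12 mm above the origin, centred, its length along x, either way round.
- long_housing: long black housing: an open-topped square box (x = 3 to 65 mm) joined by a narrow neck to a finned block (x = -63 to -8 mm); 168 x 60 x 55 mm over a flat lug (7 mm high) at each end, 0.16 kg, middle lane. Origin: centre of underside; x lengthwise, y across, z up. Grip across the 60 mm width at mid-length, pads bridging the neck, or on the box (x = 0 to 30 mm), fingertips 10 to 15 mm above underside.
- round_housing: short black housing with a stepped round top, 105 x 61 x 45 mm, 0.08 kg, in an outer lane. Origin: centre of underside; x lengthwise, z up. Body 62 x 61 mm up to 17 mm height, 56 mm both ways above that; lugs at the x ends 7 mm high. No finger fits between it and the long housing (gap 8 mm): grip it lengthwise, fingers at its x ends over the lugs, fingertips 10 to 15 mm above its underside.
- square_housing: short black housing, a square block of thin upright fins, 105 x 58 x 55 mm, 0.09 kg, in the other outer lane (which side varies). Origin: centre of underside; x lengthwise, z up. Body 60 x 58 mm, 55 mm high; lugs at the x ends 7 mm high. Grip it like the round one: lengthwise, fingers at its x ends over the lugs, fingertips 10 to 15 mm above its underside.
- ring_cup: bystander: small off-white open plastic cup, 61 mm wide, 36 mm high, origin at the centre of its underside; leave it alone.
- ring_gauge: bystander: grey steel ring, 54 mm wide, 14 mm high, lying flat, origin at the centre of its underside; leave it alone.
- lug_housing: bystander: another short black housing, 100 x 55 x 61 mm, standing by itself on the bench behind the rack, origin at the centre of its underside; leave it alone.
Things that resemble listed ones, but are neither listed nor needed, are in the scene too. Leave any pink or white look-alike of the round_housing alone.

How it is judged:
By the outcome, as a careful person would: the job done as asked, in the order asked, and still so for the second after the job is handed in, with the robot touching nothing.
It also fails if it takes over 125 s, if anything falls off the work surface, if the arm or the gripper's body presses on something with over 40 N, if the wrist force passes 120 N, or if a joint passes its speed limit or range.

## Working session

There is one attempt and no reset: what is moved stays moved. The work goes in short steps, Python scripts to look and compute and a tool call to move; the robot and the scene stay as the last step left them, time stands still between calls to the robot, and variables do not carry over. Pictures are saved under pics/ and viewed, at most 14 in all, crops included, and the job is handed in when it is done.

Besides the shell and the picture viewer there is one more tool, called after ">>>" in YAML: its name, and indented under it one key for each argument. step_arm: Moves the arm, as the interface text tells. Its arguments: {"type":"object","properties":{"commands":{"type":"array","items":{"type":"object","properties":{"fingers":{"type":"number"},"dx":{"type":"number"},"dy":{"type":"number"},"dz":{"type":"number"},"roll":{"type":"number"}}}},"squeeze":{"type":"number"}},"required":["commands"]}

```bash
mkdir -p pics; ls; python3 - <<'E'
from workcell import *
import cv2
for n in("scene","side","wrist"):
    c=calibration(n);p,d=read_camera(n);cv2.imwrite(f"pics/{n}0.png",p)
    import numpy as np;np.save(f"{n}0.npy",d)
    print(n,c)
print(read_state())
E
```

```text
pics
scene {'intrinsics': array([[391.4369445 ,   0.        , 316.34931032],
       [  0.        , 391.4369445 , 200.06616314],
       [  0.        ,   0.        ,   1.        ]]), 'k1': -0.04681929292947612, 'world_to_cam': array([[-0.4154759 , -0.90951444,  0.0127774 ,  0.17089049],
       [ 0.53137147, -0.23128719,  0.81495436, -0.37185509],
       [-0.7382575 ,  0.34538344,  0.57938427, -0.80140859],
       [ 0.        ,  0.        ,  0.        ,  1.        ]])}
side {'intrinsics': array([[361.66457388,   0.        , 312.20593201],
       [  0.        , 361.66457388, 203.58455451],
       [  0.        ,   0.        ,   1.        ]]), 'k1': 0.022189291606821555, 'world_to_cam': array([[-0.88859992, -0.45849756, -0.01304456,  0.48569971],
       [ 0.2502461 , -0.50843573,  0.82393568, -0.23056565],
       [-0.38440482,  0.72888483,  0.56653318, -0.82368466],
       [ 0.        ,  0.        ,  0.        ,  1.        ]])}
wrist {'intrinsics': array([[342.24798103,   0.        , 320.66487715],
       [  0.        , 342.24798103, 199.55031834],
       [  0.        ,   0.        ,   1. 
[... 388 characters left out ...]
0e+00]])}
{'time': 0.15, 'q': array([-3.69244595e-02,  2.64573318e-01,  1.60506110e+00, -1.09135561e-05,
        1.27371151e+00, -3.69231246e-02]), 'joint_vel': array([ 0.00023611, -0.00150219, -0.00551176,  0.00085674, -0.00097962,
        0.0003997 ]), 'joint_torque': array([-4.44535381e-04, -5.15905774e+01, -3.67958951e+01, -2.06692371e-04,
        8.09489022e-03,  2.50629785e-05]), 'tool_pos': array([ 6.74430159e-01, -9.39699328e-07,  2.30252177e-01]), 'tcp_rot': array([-2.22053561e+00, -2.22053976e+00,  1.88541928e-03]), 'wrist_force': array([-0.17465097, -0.31798666, -0.62132852]), 'torque': array([ 0.01961322, -0.01157629, -0.00034486]), 'grip_force': 0.0, 'width': 1.0035414465570274}
```

View pictures.

View pics/scene0.png

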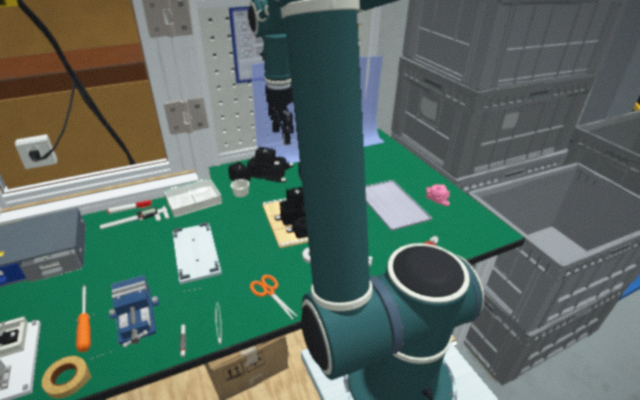

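View pics/side0.png

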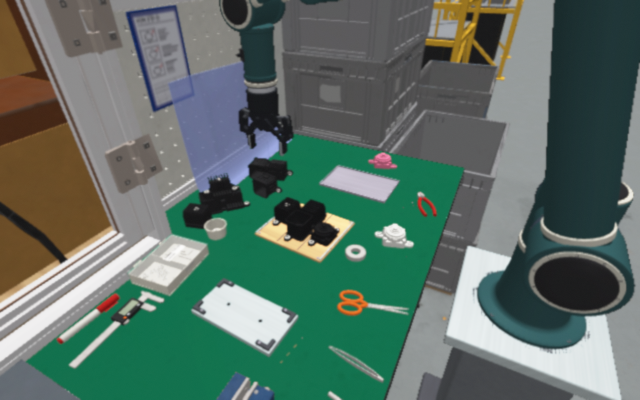

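View pics/wrist0.png

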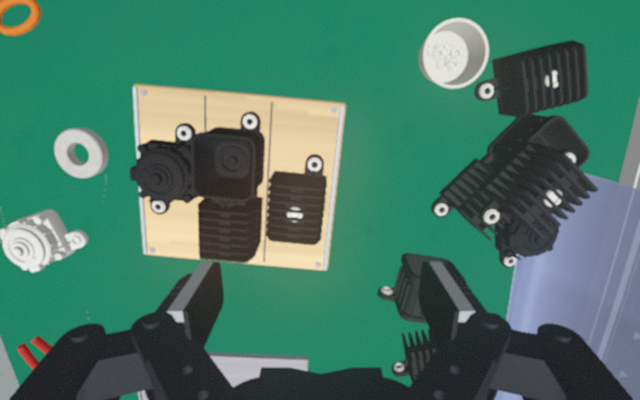

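```bash
cat > h.py <<'E'
import numpy as np, cv2
from workcell import *
def rays(c,uv):
    K=c["intrinsics"]; D=np.array([c["k1"],0,0,0,0.])
    n=cv2.undistortPoints(np.array(uv,float).reshape(-1,1,2),K,D,criteria=(3,50,1e-9)).reshape(-1,2) if False else cv2.undistortPoints(np.array(uv,float).reshape(-1,1,2),K,D).reshape(-1,2)
    d=np.c_[n[:,0],-n[:,1],-np.ones(len(n))]
    M=c["world_to_cam"];R=M[:3,:3]; return -R.T@M[:3,3], d@R
def plane(c,uv,z):
    o,d=rays(c,uv); return o+d*((z-o[2])/d[:,2])[:,None]
def cloud(c,dep):
    v,u=np.mgrid[0:400,0:640]; o,d=rays(c,np.c_[u.ravel(),v.ravel()])
    P=o+d*dep.reshape(-1,1); P[dep.ravel()<=0]=np.nan
    return P.reshape(400,640,3)
def snap(n,tag):
    c=calibration(n);p,d=read_camera(n);cv2.imwrite(f"pics/{tag}.png",p);np.savez(f"{tag}.npz",p=p,d=d,**c);return c,p,d
def load(tag):
    z=np.load(tag+".npz");return z,z["p"],z["d"]
E
python3 - <<'E'
from h import *
c=calibration("wrist");p=cv2.imread("pics/wrist0.png");d=np.load("wrist0.npy")
P=cloud(c,d)
for u,v in [(400,250),(150,130),(310,130),(230,155),(230,225),(163,172),(295,205),(205,270),(212,266),(435,270),(250,362),(80,150),(455,50),(210,300)]:
    print((u,v),p[v,u],P[v,u].round(4))
hsv=cv2.cvtColor(p,cv2.COLOR_BGR2HSV)
# rack outline: plywood colour + contents
m=cv2.inRange(hsv,(8,40,150),(28,160,255)); m[:80]=0; m[275:]=0;m[:,:120]=0;m[:,360:]=0
pts=cv2.findNonZero(m); r=cv2.minAreaRect(pts);b=cv2.boxPoints(r);print(r,b)
W=plane(c,b,0.008);print(W.round(4));print(np.linalg.norm(np.diff(W,axis=0),axis=1))
E
```

```text
(400, 250) [105 137  41] [ 0.7694 -0.104  -0.    ]
(150, 130) [171 212 236] [0.4921 0.0405 0.0101]
(310, 130) [159 202 226] [0.6624 0.0394 0.008 ]
(230, 155) [55 56 57] [0.5807 0.0164 0.0273]
(230, 225) [47 54 63] [ 0.5832 -0.0488  0.0571]
(163, 172) [51 51 51] [0.5191 0.0039 0.0497]
(295, 205) [72 76 85] [ 0.649  -0.0266  0.0602]
(205, 270) [118 118 117] [0.6287 0.0116 0.255 ]
(212, 266) [45 52 58] [0.6309 0.0121 0.2527]
(435, 270) [109 107 101] [0.7193 0.0116 0.2548]
(250, 362) [195 186 189] [ 0.5779 -0.2696  0.0048]
(80, 150) [102 135  32] [0.404  0.0185 0.002 ]
(455, 50) [215 223 222] [0.8086 0.1195 0.0061]
(210, 300) [41 42 42] [0.6316 0.0019 0.2611]
((232.21035766601562, 177.0234375), (212.40115356445312, 169.73004150390625), 5.237475872039795) [[118.70637 251.83974]
 [134.19998  82.81833]
 [345.71436 102.20714]
 [330.22073 271.22855]]
[[ 0.4303 -0.1039  0.008 ]
 [ 0.481   0.0888  0.008 ]
 [ 0.6995  0.0679  0.008 ]
 [ 0.6851 -0.1282  0.008 ]]
[0.19919862 0.21952365 0.1965974 ]
```

>>> step_arm:
  commands:
    - {"fingers": -1, "dx": -0.03, "dy": -0.05, "dz": 0.02}
    - {"fingers": -1, "dx": -0.03, "dy": -0.085, "dz": 0.04}
    - {"fingers": -1, "dx": -0.03, "dy": -0.085, "dz": 0.04}
    - {"fingers": -1, "dx": -0.03, "dy": -0.085, "dz": 0.04}
    - {"fingers": -1, "dx": -0.03, "dy": -0.085, "dz": 0.04}

```text
invalid input
```

```bash
python3 - <<'E'
from h import *
c,p,d=snap("wrist","rack1"); s=read_state(); print(s["tool_pos"],s["tcp_rot"])
P=cloud(c,d); f=P[P[...,2]>0.1]; print("finger min z",np.nanmin(f[:,2]))
cv2.imwrite("pics/rack1c.png",cv2.resize(p[20:290,150:500],None,fx=2,fy=2))
E
```

```text
[6.74536567e-01 4.57448853e-06 2.30411314e-01] [-2.22070765e+00 -2.22066596e+00  1.57141573e-03]
finger min z 0.10000096143698267
```

View pics/rack1c.png

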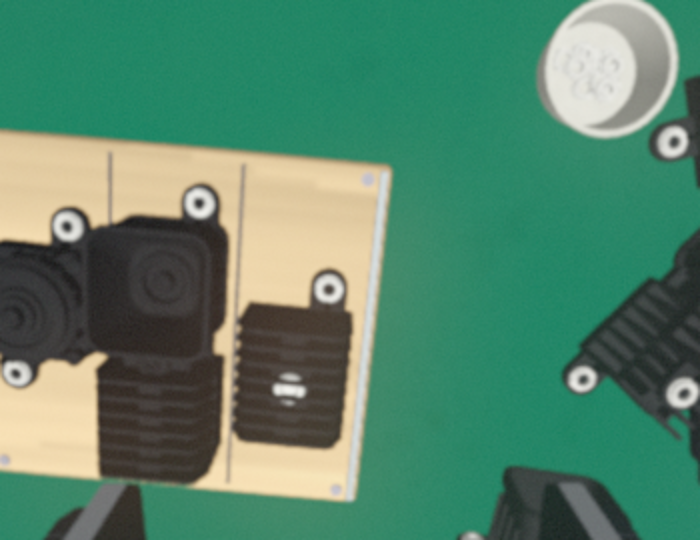

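The crop shows round (left), long (middle), square (right) on the rack, as described. The move was refused, so I'll give all fields.

>>> step_arm:
  commands:
    - {"fingers": -1, "dx": -0.03, "dy": -0.05, "dz": 0.02, "roll": 0}
    - {"fingers": -1, "dx": -0.03, "dy": -0.085, "dz": 0.04, "roll": 0}
    - {"fingers": -1, "dx": -0.03, "dy": -0.085, "dz": 0.04, "roll": 0}
    - {"fingers": -1, "dx": -0.03, "dy": -0.085, "dz": 0.04, "roll": 0}
    - {"fingers": -1, "dx": -0.03, "dy": -0.085, "dz": 0.04, "roll": 0}
  squeeze: 30

```text
time: 0.82
tool_pos: [0.5919, -0.03, 0.1927]
tcp_rot: [2.219, 2.22, 0.003]
wrist_force: [0.4, 0.1, 0.1]
width: 1.0
grip_force: 0.0
```

```bash
python3 - <<'E'
from h import *
c,p,d=snap("wrist","rack2"); s=read_state(); print(s["tool_pos"],s["tcp_rot"])
P=cloud(c,d); f=P[150:,:][P[150:,:,2]>0.17]; print("finger min z",np.nanpercentile(f[:,2],[0,1,5]))
v,u=np.mgrid[0:400,0:640]
X,Y,Z=P[...,0],P[...,1],P[...,2]
near=(abs(X-.59)<.17)&(abs(Y+.02)<.15)
m=near&(Z>0.0045)&(Z<0.014)
m=m.astype(np.uint8); n,l,st,_=cv2.connectedComponentsWithStats(m); k=1+np.argmax(st[1:,4]); m=l==k
r=cv2.minAreaRect(P[m][:,:2].astype(np.float32)); print("rack rect",r,cv2.boxPoints(r).round(4).tolist())
# colour-edge version
hsv=cv2.cvtColor(p,cv2.COLOR_BGR2HSV)
g=((hsv[...,0]<50)|(hsv[...,1]<70)).astype(np.uint8)
cv2.imwrite("pics/rack2c.png",p[0:300,100:560])
H=near&(Z>0.02)&(Z<0.09)
n,l,st,ce=cv2.connectedComponentsWithStats(H.astype(np.uint8))
for i in range(1,n):
    if st[i,4]>150:
        Q=P[l==i]; print(st[i],Q.mean(0).round(3),np.percentile(Q[:,2],[5,50,95,99]).round(4))
E
```

```text
[ 0.59181526 -0.02994737  0.19256825] [2.21966235 2.22037562 0.00264596]
finger min z [0.20663011 0.21219132 0.22241772]
rack rect ((0.5799713134765625, -0.019261732697486877), (0.1961778849363327, 0.22237439453601837), 84.52456665039062) [[0.45989999175071716, -0.1062999963760376], [0.6812999844551086, -0.1274999976158142], [0.699999988079071, 0.06780000030994415], [0.47870001196861267, 0.08900000154972076]]
[  269    99    81   154 10414] [ 0.58  -0.019  0.05 ] [0.0276 0.0529 0.0645 0.0651]
[ 193  112   74   73 4384] [0.515 0.001 0.041] [0.0253 0.0447 0.0507 0.0544]
[ 346  149   78   83 5127] [ 0.645 -0.033  0.055] [0.0294 0.058  0.0647 0.0653]
```

View pics/rack2c.png

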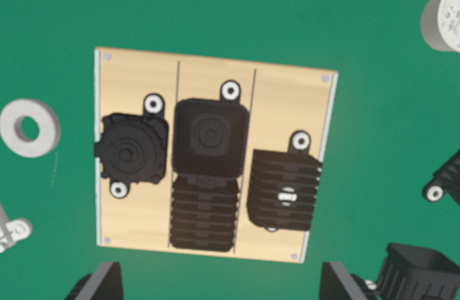

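```bash
python3 - <<'E'
from h import *
c,p,d=load("rack2"); P=cloud(c,d)
ctr=np.array([.580,-.0193]);t=np.deg2rad(84.53);a=np.array([np.cos(t),np.sin(t)]);b=np.array([-a[1],a[0]])
q=(P[...,:2]-ctr); A=q@a*1e3;B=q@b*1e3;Z=P[...,2]*1e3
def ext(m,n):
    if m.sum()<20: return
    f=lambda x:np.percentile(x,[.5,2,50,98,99.5]).round(1)
    print(n,m.sum(),"A",f(A[m]),"B",f(B[m]),"Z",f(Z[m]))
rnd=(B>36)&(B<110)&(abs(A)<80); sq=(B<-36)&(B>-112)&(abs(A)<80); lo=(abs(B)<36)&(abs(A)<98)
for lo_,hi in((14,22),(22,30),(30,40),(40,50),(50,60)): ext(rnd&(Z>lo_)&(Z<hi),f"round {lo_}-{hi}")
for lo_,hi in((30,45),(45,58),(58,70)): ext(sq&(Z>lo_)&(Z<hi),f"sq {lo_}-{hi}")
for lo_,hi in((10,20),(58,70),): ext(lo&(Z>lo_)&(Z<hi),f"long {lo_}-{hi}")
ext(lo&(Z>58)&(A>0),"longbox"); ext(lo&(Z>58)&(A<0),"longfin")
# white rings on lugs
g=cv2.cvtColor(p,cv2.COLOR_BGR2HSV)
w=((g[...,1]<45)&(g[...,2]>150)).astype(np.uint8)
n,l,st,ce=cv2.connectedComponentsWithStats(w)
for i in range(1,n):
    if st[i,4]>25:
        W=plane(c,[[st[i,0]+st[i,2]/2-.5,st[i,1]+st[i,3]/2-.5]],.015)[0]; r=(W[:2]-ctr)*1e3
        if abs(r@a)<100 and abs(r@b)<105: print("ring",st[i],"A %.1f B %.1f"%(r@a,r@b))
E
```

```text
round 14-22 966 A [-40.5 -39.1  41.2  60.9  68.8] B [ 40.   40.3  59.3 105.6 107. ] Z [14.  14.3 17.1 20.8 21.6]
round 22-30 578 A [-20.  -18.6  30.   41.   43.9] B [39.4 40.6 53.4 97.3 98. ] Z [22.2 22.5 25.9 29.5 29.9]
round 30-40 919 A [-18.3 -17.6  22.4  39.7  41.7] B [39.2 39.8 53.7 96.  96.9] Z [30.3 30.8 37.2 39.9 40. ]
round 40-50 2542 A [-14.6 -11.5  13.5  34.8  36.4] B [44.2 45.9 68.3 96.2 98.5] Z [40.1 40.2 45.7 49.6 49.9]
round 50-60 305 A [ 1.5  2.3 11.1 19.7 20.2] B [60.6 61.  68.8 77.8 78.5] Z [50.  50.1 51.3 55.3 56.1]
sq 30-45 572 A [-37.  -36.5  11.4  20.2  21.5] B [-97.8 -97.1 -51.1 -40.4 -40.2] Z [30.2 30.5 39.7 44.8 44.9]
sq 45-58 1725 A [-37.3 -37.   -7.1  19.8  19.9] B [-97.3 -95.9 -63.7 -41.  -40.4] Z [45.1 45.4 53.3 57.9 58. ]
sq 58-70 2560 A [-39.1 -38.3 -10.3  19.7  19.8] B [-93.4 -92.1 -68.4 -45.2 -44.2] Z [58.  58.2 63.2 65.3 65.7]
long 10-20 1088 A [-92.2 -79.2  70.1  93.7  95.2] B [-35.8 -35.3  -9.1  35.3  35.7] Z [10.  10.  10.9 19.4 19.8]
long 58-70 3695 A [-65.6 -64.6 -20.3  60.9  61.6] B [-29.1 -28.4   0.3  29.2  29.9] Z [58.1 58.2 63.3 65.3 65.7]
longbox 10416 A [ 0.1  0.3  4.5 59.3 61.1] B [-35.7 -34.6  -0.1  28.8  30.1] Z [ 58.6  60.4 273.8 282.4 283.1]
longfin 6237 A [-65.4 -64.  -10.6  -0.2  -0. ] B [-24.8 -22.2  29.7  35.6  35.9] Z [ 58.1  58.5 224.4 272.1 274.7]
ring [203  52   8   9  58] A 89.5 B 97.4
ring [422  74   8   9  52] A 89.6 B -97.8
ring [322  82  17  18 202] A 70.3 B -13.9
ring [245  95  17  18 199] A 52.5 B 54.7
ring [393 133  16  16 189] A 32.1 B -84.4
ring [211 183  16  14 165] A -32.1 B 85.3
ring [378 193  19   8 114] A -23.6 B -80.1
ring [204 238   6   6  32] A -88.1 B 97.5
ring [391 254   7   6  34] A -87.8 B -97.6
```

```bash
python3 - <<'E'
from h import *
c=calibration("side");p=cv2.imread("pics/side0.png");d=np.load("side0.npy");P=cloud(c,d)
g=cv2.cvtColor(p,cv2.COLOR_BGR2HSV); ng=(~((g[...,0]>50)&(g[...,0]<95)&(g[...,1]>100))).astype(np.uint8)
for name,(u,v),z in(("tray",(360,183),.006),("nest",(245,312),.012)):
    n,l,st,_=cv2.connectedComponentsWithStats(ng,connectivity=4); k=l[v,u]; m=l==k
    print(name,st[k],P[v,u].round(4),np.nanmedian(P[m][:,2]))
    cn=max(cv2.findContours(m.astype(np.uint8),0,1)[0],key=cv2.contourArea)
    W=plane(c,cn.reshape(-1,2),z)[:,:2].astype(np.float32)
    r=cv2.minAreaRect(W);print(r,cv2.boxPoints(r).round(3).tolist())
E
```

```text
tray [ 319  165   81   38 1696] [ 0.5284 -0.3292  0.0035] 0.004605272126891213
((0.5334246754646301, -0.32855552434921265), (0.16074174642562866, 0.2455771565437317), 87.76426696777344) [[0.40799999237060547, -0.40400001406669617], [0.652999997138977, -0.414000004529953], [0.6589999794960022, -0.2529999911785126], [0.414000004529953, -0.24300000071525574]]
nest [ 191  279  107   78 4303] [0.553  0.3113 0.013 ] 0.012779103405587411
((0.5554355382919312, 0.31336647272109985), (0.11526016145944595, 0.223425030708313), 86.37612915039062) [[0.4399999976158142, 0.2630000114440918], [0.6629999876022339, 0.24899999797344208], [0.6710000038146973, 0.36399999260902405], [0.4480000138282776, 0.3779999911785126]]
```

>>> step_arm:
  commands:
    - {"fingers": -1, "dx": 0.028, "dy": -0.078, "dz": 0, "roll": -10.5}
    - {"fingers": -1, "dx": 0.028, "dy": -0.078, "dz": 0, "roll": -21}
    - {"fingers": -1, "dx": 0.028, "dy": -0.078, "dz": 0.02, "roll": -31.5}
    - {"fingers": -1, "dx": 0.028, "dy": -0.078, "dz": 0.03, "roll": -42}
    - {"fingers": -1, "dx": 0.028, "dy": -0.078, "dz": 0.04, "roll": -52.5}
    - {"fingers": -1, "dx": 0.028, "dy": -0.078, "dz": 0.05, "roll": -63}
    - {"fingers": -1, "dx": 0.028, "dy": -0.078, "dz": 0.06, "roll": -73.5}
    - {"fingers": -1, "dx": 0.028, "dy": -0.078, "dz": 0.06, "roll": -84.5}

```text
time: 1.88
tool_pos: [0.5126, -0.0018, 0.131]
tcp_rot: [-0.147, -3.138, 0.0]
wrist_force: [0.6, 0.2, 0.3]
width: 1.003
grip_force: 0.0
```

>>> step_arm:
  commands:
    - {"fingers": -1, "dx": 0, "dy": 0, "dz": 0, "roll": 0}
    - {"fingers": -1, "dx": 0, "dy": 0, "dz": 0, "roll": 0}

```text
time: 2.12
tool_pos: [0.5129, -0.0019, 0.1318]
tcp_rot: [0.162, 3.136, -0.0]
wrist_force: [0.2, -0.7, 0.6]
width: 0.998
grip_force: 0.0
```

```bash
python3 - <<'E'
from h import *
from scipy.spatial.transform import Rotation as R
s=read_state();M=R.from_rotvec(s["tcp_rot"]).as_matrix();print(s["tool_pos"],M.round(4),np.rad2deg(np.arctan2(M[1,1],M[0,1])),s["q"])
cv2.imwrite("pics/g1.png",snap("wrist","g1w")[1])
E
```

```text
[ 0.51285016 -0.00194277  0.1318318 ] [[-9.947e-01  1.032e-01  1.100e-03]
 [ 1.032e-01  9.947e-01 -1.000e-04]
 [-1.100e-03  1.000e-04 -1.000e+00]] 84.07689067088025 [-5.23576226e-02  4.28278017e-02  2.05051889e+00 -2.52162701e-06
  1.04713429e+00 -1.51977490e+00]
```

View pics/g1.png

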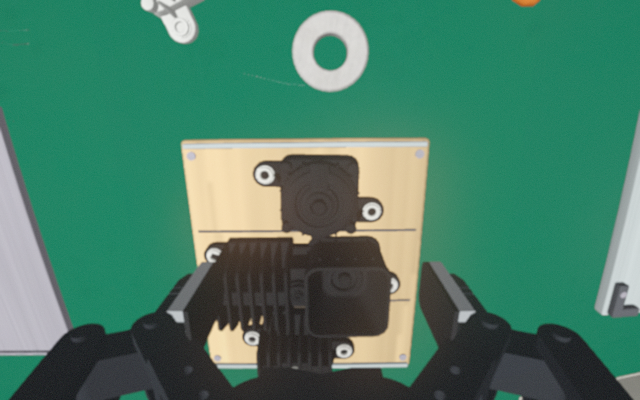

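```bash
python3 - <<'E'
from h import *
c,p,d=load("g1w")
ctr=np.array([.580,-.0193]);t=np.deg2rad(84.53);a=np.array([np.cos(t),np.sin(t)]);b=np.array([-a[1],a[0]])
g=cv2.cvtColor(p,cv2.COLOR_BGR2HSV)
w=((g[...,1]<45)&(g[...,2]>150)).astype(np.uint8)
n,l,st,ce=cv2.connectedComponentsWithStats(w)
for i in range(1,n):
    if st[i,4]>25:
        W=plane(c,[[st[i,0]+st[i,2]/2-.5,st[i,1]+st[i,3]/2-.5]],.015)[0]; r=(W[:2]-ctr)*1e3
        if abs(r@a)<100 and abs(r@b)<105: print("ring",st[i],"A %.1f B %.1f"%(r@a,r@b))
P=cloud(c,d);Z=P[...,2];m=(Z>.0045)&(Z<.014)&(np.hypot(P[...,0]-.58,P[...,1]+.02)<.17)
n,l,st,_=cv2.connectedComponentsWithStats(m.astype(np.uint8));m=l==1+np.argmax(st[1:,4])
print(cv2.minAreaRect(P[m][:,:2].astype(np.float32)))
q=P[...,:2]-ctr;A=q@a*1e3;B=q@b*1e3
for n_,m in(("rtop",(Z>.048)&(Z<.058)&(B>40)&(B<105)&(abs(A)<60)),("r3",(Z>.02)&(Z<.058)&(B>38)&(B<105)&(abs(A)<60)),("nest",(Z>.009)&(Z<.016)&(P[...,1]>.2)),("tray",(Z>.001)&(Z<.012)&(P[...,1]<-.22))):
    print(n_,m.sum(),np.percentile(A[m],[.5,2,98,99.5]).round(1),np.percentile(B[m],[.5,2,98,99.5]).round(1))
E
```

```text
ring [415 149  10  10  70] A 88.3 B 100.0
ring [186 152  10   9  67] A -88.5 B 99.6
ring [255 165  19  19 253] A -32.2 B 84.8
ring [363 202  18  18 226] A 52.9 B 53.8
ring [206 248  15  15 125] A -79.8 B 14.9
ring [391 278   7  14  73] A 75.3 B -14.9
ring [244 332  15  14 148] A -53.9 B -71.4
ring [336 345  16  13 154] A 32.2 B -86.3
ring [214 355   7   7  36] A -88.3 B -94.4
ring [399 354   8   7  41] A 88.5 B -94.4
ring [217 363  40   6 189] A -70.4 B -103.3
ring [332 362  76   7 367] A 57.4 B -103.4
((0.579114556312561, -0.019249290227890015), (0.1967717707157135, 0.2210969179868698), 84.56546783447266)
rtop 610 [ 0.4  1.1 19.8 19.8] [60.1 60.9 79.3 79.8]
r3 6018 [-19.8 -17.8  38.8  41.1] [41.5 44.2 98.7 99.5]
nest 2967 [271.1 272.  335.3 343.1] [-144.1 -142.6   89.9  100.2]
tray 14858 [-330.3 -314.1 -206.1 -200. ] [-154.  -119.   186.1  206.7]
```

>>> step_arm:
  commands:
    - {"fingers": -1, "dx": 0.001, "dy": 0, "dz": 0.05, "roll": -0.5}
    - {"fingers": -1, "dx": 0.001, "dy": 0, "dz": 0.09, "roll": -0.5}
    - {"fingers": -1, "dx": 0.001, "dy": 0, "dz": 0.107, "roll": -0.5}
    - {"fingers": -1, "dx": 0.001, "dy": 0, "dz": 0.115, "roll": -0.5}
    - {"fingers": -1, "dx": 0.001, "dy": 0, "dz": 0.115, "roll": -0.5}
    - {"fingers": -0.2, "dx": 0.001, "dy": 0, "dz": 0.115, "roll": -0.5}
    - {"fingers": 0, "dx": 0.001, "dy": 0, "dz": 0.115, "roll": -0.5}
    - {"fingers": 0, "dx": 0.001, "dy": 0, "dz": 0.115, "roll": -0.5}
  squeeze: 25

```text
time: 3.18
tool_pos: [0.5124, -0.0019, 0.0181]
tcp_rot: [0.144, 3.135, 0.0]
wrist_force: [-1.9, 0.8, 4.9]
width: 0.671
grip_force: 25.8
```

>>> step_arm:
  commands:
    - {"fingers": 0.2, "dx": 0, "dy": 0, "dz": 0, "roll": 0}
    - {"fingers": 0.2, "dx": 0, "dy": 0, "dz": 0, "roll": 0}
    - {"fingers": 0.2, "dx": 0, "dy": 0, "dz": 0, "roll": 0}

```text
time: 3.55
tool_pos: [0.5124, -0.0019, 0.0181]
tcp_rot: [0.144, 3.135, 0.0]
wrist_force: [-1.0, 0.3, 4.6]
width: 0.675
grip_force: 25.7
```

```bash
cat >> h.py <<'E'
from scipy.spatial.transform import Rotation as Ro
def pose():
    s=read_state();M=Ro.from_rotvec(s["tcp_rot"]).as_matrix();print(s["tool_pos"].round(4),"yaw_y %.2f"%np.rad2deg(np.arctan2(M[1,1],M[0,1])),"q6 %.2f w %.3f g %.1f"%(s["q"][5],s["width"],s["grip_force"]));return s,M
def go(x,y,z,yaw):
    s,M=pose();w=M.T@(np.array([x,y,z])-s["tool_pos"]);ya=np.rad2deg(np.arctan2(M[1,1],M[0,1]))
    r=-((yaw-ya+90)%180-90);print("dx %.4f dy %.4f dz %.4f roll %.2f"%(*w,r))
E
python3 -c "
from h import *
s,M=pose();print(s['wrist_force'])
snap('wrist','g2w')
go(.475,-.326,.1,87.8)"
```

```text
[ 0.5124 -0.0019  0.0181] yaw_y 84.73 q6 -1.53 w 0.675 g 25.7
[-0.97563529  0.27852794  4.63489685]
[ 0.5124 -0.0019  0.0182] yaw_y 84.73 q6 -1.53 w 0.675 g 25.7
dx 0.0073 dy -0.3261 dz -0.0819 roll -3.07
```

View pics/g2w.png

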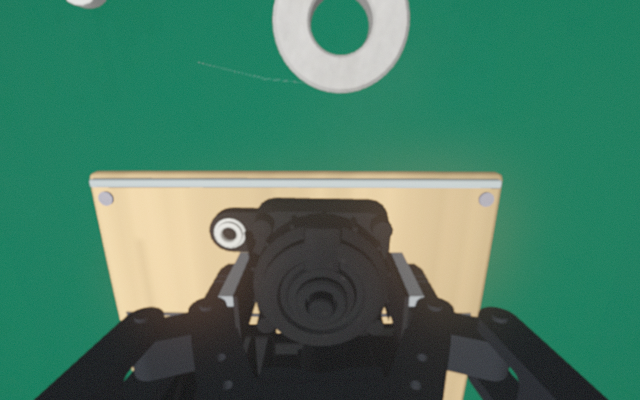

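The view shows the pads at (235,280) and (405,280) high on the 56 mm step (opening 57 mm). I'll regrip 3–4 mm lower, on the 62 mm body.

>>> step_arm:
  commands:
    - {"fingers": -1, "dx": 0, "dy": 0, "dz": -0.002, "roll": 0}
    - {"fingers": -1, "dx": 0, "dy": 0, "dz": -0.002, "roll": 0}
    - {"fingers": -1, "dx": 0, "dy": 0, "dz": 0.004, "roll": 0}
    - {"fingers": -1, "dx": 0, "dy": 0, "dz": 0.004, "roll": 0}
    - {"fingers": 0.2, "dx": 0, "dy": 0, "dz": 0.004, "roll": 0}
    - {"fingers": 0.2, "dx": 0, "dy": 0, "dz": 0.004, "roll": 0}
    - {"fingers": 0.2, "dx": 0, "dy": 0, "dz": 0.004, "roll": 0}
    - {"fingers": 0.2, "dx": 0, "dy": 0, "dz": 0.004, "roll": 0}

```text
time: 4.6
tool_pos: [0.511, -0.0019, 0.0125]
tcp_rot: [-0.144, -3.138, 0.0]
wrist_force: [-1.9, -0.4, 3.0]
width: 0.686
grip_force: 27.2
```

```bash
python3 -c "
from h import *
s,M=pose();print(s['wrist_force'])
go(.475,-.326,.1,87.8)"
```

```text
[ 0.511  -0.0019  0.0125] yaw_y 84.74 q6 -1.53 w 0.686 g 27.2
[-1.91543453 -0.3915414   2.95637897]
[ 0.511  -0.0019  0.0125] yaw_y 84.74 q6 -1.53 w 0.686 g 27.2
dx 0.0062 dy -0.3260 dz -0.0875 roll -3.06
```

>>> step_arm:
  commands:
    - {"fingers": 0.2, "dx": 0, "dy": 0, "dz": -0.01, "roll": 0}
    - {"fingers": 0.2, "dx": 0, "dy": 0, "dz": -0.04, "roll": 0}
    - {"fingers": 0.2, "dx": 0, "dy": 0, "dz": -0.08, "roll": 0}
    - {"fingers": 0.2, "dx": 0, "dy": -0.02, "dz": -0.09, "roll": 0}
    - {"fingers": 0.2, "dx": 0.002, "dy": -0.06, "dz": -0.09, "roll": -1}
    - {"fingers": 0.2, "dx": 0.003, "dy": -0.11, "dz": -0.09, "roll": -2}
    - {"fingers": 0.2, "dx": 0.004, "dy": -0.16, "dz": -0.09, "roll": -3}
    - {"fingers": 0.2, "dx": 0.005, "dy": -0.19, "dz": -0.09, "roll": -3}

```text
time: 5.6
tool_pos: [0.4884, -0.1928, 0.1028]
tcp_rot: [0.064, 3.14, -0.001]
wrist_force: [-0.4, 0.2, -0.6]
width: 0.689
grip_force: 27.3
```

```bash
python3 - <<'E'
from h import *
c,p,d=snap("wrist","t1w"); snap("side","t1s")
P=cloud(c,d);Z=P[...,2]
g=cv2.cvtColor(p,cv2.COLOR_BGR2HSV)
ng=(~((g[...,0]>50)&(g[...,0]<95)&(g[...,1]>90)))
m=ng&(Z<.02)&(Z>-.01)&(P[...,1]<-.2)&(abs(P[...,0]-.53)<.2)&(P[...,1]>-.46)
m=cv2.erode(m.astype(np.uint8),np.ones((2,2)))
n,l,st,_=cv2.connectedComponentsWithStats(m);
for i in range(1,n):
    if st[i,4]>800: Q=P[l==i]; r=cv2.minAreaRect(Q[:,:2].astype(np.float32));print(st[i],r,cv2.boxPoints(r).round(4).tolist(),np.median(Q[:,2]))
go(.475,-.326,.1,87.8)
E
```

```text
[   19   105   220   248 37565] ((0.5180569291114807, -0.33361953496932983), (0.15805909037590027, 0.20990563929080963), 87.71857452392578) [[0.4099999964237213, -0.4083999991416931], [0.6197999715805054, -0.41679999232292175], [0.6261000037193298, -0.2587999999523163], [0.4162999987602234, -0.25049999356269836]] 0.005074867064700228
[ 0.4886 -0.1935  0.1029] yaw_y 87.55 q6 -1.95 w 0.690 g 27.3
dx 0.0079 dy -0.1329 dz 0.0030 roll -0.25
```

View pics/t1w.png

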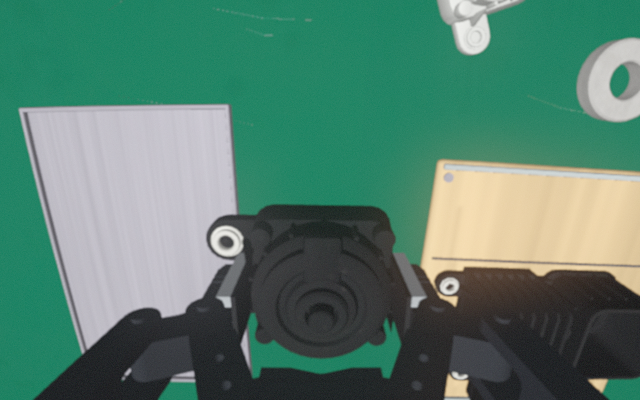

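The image shows the round housing held level, and the empty tray at left with corners (22,110) and (228,105), clear.

>>> step_arm:
  commands:
    - {"fingers": 0.2, "dx": 0.004, "dy": -0.04, "dz": 0, "roll": 0}
    - {"fingers": 0.2, "dx": 0.006, "dy": -0.09, "dz": 0, "roll": 0}
    - {"fingers": 0.2, "dx": 0.008, "dy": -0.12, "dz": 0.01, "roll": 0}
    - {"fingers": 0.2, "dx": 0.008, "dy": -0.135, "dz": 0.03, "roll": 0}
    - {"fingers": 0.2, "dx": 0.008, "dy": -0.135, "dz": 0.06, "roll": 0}
    - {"fingers": 0.2, "dx": 0.008, "dy": -0.135, "dz": 0.08, "roll": 0}
    - {"fingers": 0.2, "dx": 0.008, "dy": -0.135, "dz": 0.087, "roll": 0}
    - {"fingers": 0.2, "dx": 0.008, "dy": -0.135, "dz": 0.09, "roll": 0}

```text
time: 6.7
tool_pos: [0.4756, -0.3248, 0.0123]
tcp_rot: [0.061, 3.141, 0.0]
wrist_force: [0.1, 0.2, 0.3]
width: 0.695
grip_force: 27.3
```

>>> step_arm:
  commands:
    - {"fingers": 0.2, "dx": 0, "dy": 0, "dz": 0.002, "roll": 0}
    - {"fingers": 0.2, "dx": 0, "dy": 0, "dz": 0.0035, "roll": 0}
    - {"fingers": 0.2, "dx": 0, "dy": 0, "dz": 0.0035, "roll": 0}

```text
time: 7.08
tool_pos: [0.4756, -0.3254, 0.0093]
tcp_rot: [0.062, 3.14, -0.001]
wrist_force: [-0.3, 0.1, -1.7]
width: 0.692
grip_force: 27.3
```

```bash
python3 -c "
from h import *
s,M=pose()"
```

```text
[ 0.4756 -0.3254  0.0093] yaw_y 87.74 q6 -2.17 w 0.692 g 27.3
```

>>> step_arm:
  commands:
    - {"fingers": 0.2, "dx": 0, "dy": 0, "dz": 0.001, "roll": 0}
    - {"fingers": 0.2, "dx": 0, "dy": 0, "dz": 0.0015, "roll": 0}

```text
time: 7.32
tool_pos: [0.4756, -0.3255, 0.0085]
tcp_rot: [0.062, 3.141, -0.001]
wrist_force: [-3.2, 1.4, 7.8]
width: 0.689
grip_force: 28.7
```

>>> step_arm:
  commands:
    - {"fingers": -1, "dx": 0, "dy": 0, "dz": -0.001, "roll": 0}
    - {"fingers": -1, "dx": 0, "dy": 0, "dz": -0.001, "roll": 0}
    - {"fingers": -1, "dx": 0, "dy": 0, "dz": -0.001, "roll": 0}
    - {"fingers": -1, "dx": 0, "dy": 0, "dz": -0.03, "roll": 0}
    - {"fingers": -1, "dx": 0, "dy": 0, "dz": -0.08, "roll": 0}
    - {"fingers": -1, "dx": -0.02, "dy": 0.05, "dz": -0.12, "roll": 0}
    - {"fingers": -1, "dx": -0.05, "dy": 0.1, "dz": -0.12, "roll": 1}
    - {"fingers": -1, "dx": -0.08, "dy": 0.15, "dz": -0.12, "roll": 2}

```text
time: 8.32
tool_pos: [0.5626, -0.1775, 0.1288]
tcp_rot: [0.119, 3.137, -0.001]
wrist_force: [0.3, -0.2, -0.6]
width: 1.003
grip_force: 0.0
```

>>> step_arm:
  commands:
    - {"fingers": -1, "dx": -0.03, "dy": 0.05, "dz": 0, "roll": 1}
    - {"fingers": -1, "dx": -0.06, "dy": 0.1, "dz": 0, "roll": 1.2}
    - {"fingers": -1, "dx": -0.08, "dy": 0.146, "dz": 0, "roll": 1.2}
    - {"fingers": -1, "dx": -0.08, "dy": 0.146, "dz": 0, "roll": 1.2}
    - {"fingers": -1, "dx": -0.08, "dy": 0.146, "dz": 0, "roll": 1.2}

```text
time: 8.95
tool_pos: [0.6513, -0.0388, 0.1267]
tcp_rot: [-0.148, -3.137, 0.001]
wrist_force: [-0.6, 0.1, 0.4]
width: 1.001
grip_force: 0.0
```

```bash
python3 - <<'E'
from h import *
go(.6474,-.0361,.0135,84.53)
c,p,d=snap("wrist","sq1w")
ctr=np.array([.5797,-.0193]);t=np.deg2rad(84.53);a=np.array([np.cos(t),np.sin(t)]);b=np.array([-a[1],a[0]])
g=cv2.cvtColor(p,cv2.COLOR_BGR2HSV)
w=((g[...,1]<45)&(g[...,2]>150)).astype(np.uint8)
n,l,st,ce=cv2.connectedComponentsWithStats(w)
for i in range(1,n):
    if st[i,4]>25:
        W=plane(c,[[st[i,0]+st[i,2]/2-.5,st[i,1]+st[i,3]/2-.5]],.015)[0]; r=(W[:2]-ctr)*1e3
        if abs(r@a)<100 and abs(r@b)<105: print("ring",st[i],"A %.1f B %.1f"%(r@a,r@b))
P=cloud(c,d);Z=P[...,2];q=P[...,:2]-ctr;A=q@a*1e3;B=q@b*1e3
for n_,m in(("sq",(Z>.055)&(Z<.07)&(B<-38)&(B>-105)&(abs(A)<60)),("lo",(Z>.055)&(Z<.07)&(abs(B)<36)&(abs(A)<90))):
    print(n_,m.sum(),np.percentile(A[m],[.5,2,98,99.5]).round(1),np.percentile(B[m],[.5,2,98,99.5]).round(1))
E
```

```text
[ 0.6513 -0.0388  0.1267] yaw_y 84.59 q6 -1.57 w 1.001 g 0.0
dx 0.0040 dy 0.0024 dz 0.1132 roll 0.06
ring [217  67  11  21 145] A -81.8 B 14.9
ring [258 183  20  19 248] A -53.0 B -70.2
ring [319 200  10  23 195] A -9.4 B -85.8
ring [369 201  18  19 219] A 33.4 B -84.9
ring [312 205   4  13  46] A -17.3 B -85.8
ring [331 207   4  10  31] A -2.2 B -86.2
ring [221 221   9   8  58] A -88.6 B -97.4
ring [440 221   9   8  59] A 88.0 B -97.3
sq 4335 [-39.3 -38.8  18.6  19.2] [-93.1 -91.4 -44.2 -43.5]
lo 8474 [-65.6 -64.9  60.   61. ] [-29.2 -28.1  28.7  29.5]
```

>>> step_arm:
  commands:
    - {"fingers": -1, "dx": 0.004, "dy": 0.0025, "dz": 0.05, "roll": 0}
    - {"fingers": -1, "dx": 0.004, "dy": 0.0025, "dz": 0.09, "roll": 0}
    - {"fingers": -1, "dx": 0.004, "dy": 0.0025, "dz": 0.106, "roll": 0}
    - {"fingers": -1, "dx": 0.004, "dy": 0.0025, "dz": 0.112, "roll": 0}
    - {"fingers": -1, "dx": 0.004, "dy": 0.0025, "dz": 0.112, "roll": 0}
    - {"fingers": 0.2, "dx": 0.004, "dy": 0.0025, "dz": 0.112, "roll": 0}
    - {"fingers": 0.2, "dx": 0.004, "dy": 0.0025, "dz": 0.112, "roll": 0}
    - {"fingers": 0.2, "dx": 0.004, "dy": 0.0025, "dz": 0.112, "roll": 0}

```text
time: 10.0
tool_pos: [0.6496, -0.0361, 0.0171]
tcp_rot: [0.149, 3.135, -0.0]
wrist_force: [-0.2, -1.1, 5.4]
width: 0.689
grip_force: 28.9
```

>>> step_arm:
  commands:
    - {"fingers": 0.2, "dx": 0, "dy": 0, "dz": 0, "roll": 0}
    - {"fingers": 0.2, "dx": 0, "dy": 0, "dz": 0, "roll": 0}

```text
time: 10.25
tool_pos: [0.6496, -0.0361, 0.0172]
tcp_rot: [0.149, 3.135, -0.0]
wrist_force: [-0.2, -0.2, 6.5]
width: 0.689
grip_force: 28.9
```

```bash
python3 -c "
from h import *
go(.591,-.333,.1,87.7)"
```

```text
[ 0.6496 -0.0361  0.0172] yaw_y 84.55 q6 -1.57 w 0.689 g 28.9
dx 0.0298 dy -0.3011 dz -0.0829 roll -3.15
```

>>> step_arm:
  commands:
    - {"fingers": 0.2, "dx": 0, "dy": 0, "dz": -0.01, "roll": 0}
    - {"fingers": 0.2, "dx": 0, "dy": 0, "dz": -0.04, "roll": 0}
    - {"fingers": 0.2, "dx": 0, "dy": 0, "dz": -0.08, "roll": 0}
    - {"fingers": 0.2, "dx": 0, "dy": -0.03, "dz": -0.095, "roll": 0}
    - {"fingers": 0.2, "dx": 0.01, "dy": -0.08, "dz": -0.095, "roll": -1}
    - {"fingers": 0.2, "dx": 0.015, "dy": -0.13, "dz": -0.095, "roll": -2}
    - {"fingers": 0.2, "dx": 0.02, "dy": -0.18, "dz": -0.095, "roll": -3}
    - {"fingers": 0.2, "dx": 0.025, "dy": -0.23, "dz": -0.095, "roll": -3}

```text
time: 11.25
tool_pos: [0.6004, -0.2636, 0.1103]
tcp_rot: [-0.067, -3.14, -0.001]
wrist_force: [1.0, -0.3, -0.3]
width: 0.687
grip_force: 28.3
```

>>> step_arm:
  commands:
    - {"fingers": 0.2, "dx": 0.005, "dy": -0.04, "dz": 0, "roll": 0}
    - {"fingers": 0.2, "dx": 0.005, "dy": -0.068, "dz": 0, "roll": 0}
    - {"fingers": 0.2, "dx": 0.005, "dy": -0.068, "dz": 0.02, "roll": 0}
    - {"fingers": 0.2, "dx": 0.005, "dy": -0.068, "dz": 0.045, "roll": 0}
    - {"fingers": 0.2, "dx": 0.005, "dy": -0.068, "dz": 0.065, "roll": 0}
    - {"fingers": 0.2, "dx": 0.005, "dy": -0.068, "dz": 0.075, "roll": 0}
    - {"fingers": 0.2, "dx": 0.005, "dy": -0.068, "dz": 0.075, "roll": 0}

```text
time: 12.12
tool_pos: [0.5928, -0.3291, 0.0339]
tcp_rot: [-0.066, -3.139, -0.002]
wrist_force: [-0.6, -0.4, -1.1]
width: 0.689
grip_force: 28.3
```

```bash
python3 -c "
from h import *
go(.591,-.332,.0132,87.7);cv2.imwrite('pics/t2c.png',snap('side','t2s')[1][130:290,180:460].repeat(2,0).repeat(2,1))"
```

```text
[ 0.5928 -0.3291  0.0339] yaw_y 87.59 q6 -2.07 w 0.689 g 28.3
dx 0.0016 dy -0.0030 dz 0.0207 roll -0.11
```

View pics/t2c.png

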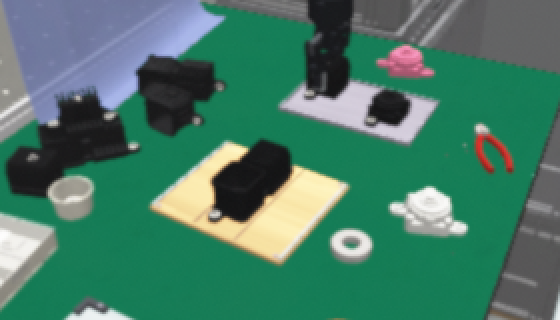

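The round housing stands on the tray at crop (388,105), the square one is held over the tray at (330,75), and the long one is alone on the rack at (250,180). Lower the square one.

>>> step_arm:
  commands:
    - {"fingers": 0.2, "dx": 0.002, "dy": -0.002, "dz": 0.01, "roll": 0}
    - {"fingers": 0.2, "dx": 0.002, "dy": -0.002, "dz": 0.016, "roll": 0}
    - {"fingers": 0.2, "dx": 0.002, "dy": -0.002, "dz": 0.019, "roll": 0}
    - {"fingers": 0.2, "dx": 0.002, "dy": -0.002, "dz": 0.02, "roll": 0}

```text
time: 12.68
tool_pos: [0.5911, -0.3322, 0.015]
tcp_rot: [-0.068, -3.141, -0.0]
wrist_force: [0.2, 0.4, -0.4]
width: 0.686
grip_force: 28.3
```

>>> step_arm:
  commands:
    - {"fingers": 0.2, "dx": 0, "dy": 0, "dz": 0.0015, "roll": 0}
    - {"fingers": 0.2, "dx": 0, "dy": 0, "dz": 0.0015, "roll": 0}

```text
time: 12.92
tool_pos: [0.5913, -0.3322, 0.0138]
tcp_rot: [0.067, 3.141, -0.0]
wrist_force: [0.5, -0.5, -1.2]
width: 0.687
grip_force: 28.3
```

>>> step_arm:
  commands:
    - {"fingers": 0.2, "dx": 0, "dy": 0, "dz": 0.001, "roll": 0}
    - {"fingers": 0.2, "dx": 0, "dy": 0, "dz": 0.0015, "roll": 0}

```text
time: 13.18
tool_pos: [0.5915, -0.3323, 0.0132]
tcp_rot: [0.067, 3.14, -0.0]
wrist_force: [-2.8, 1.6, 6.2]
width: 0.686
grip_force: 28.9
```

>>> step_arm:
  commands:
    - {"fingers": -1, "dx": 0, "dy": 0, "dz": -0.001, "roll": 0}
    - {"fingers": -1, "dx": 0, "dy": 0, "dz": -0.001, "roll": 0}
    - {"fingers": -1, "dx": 0, "dy": 0, "dz": -0.001, "roll": 0}
    - {"fingers": -1, "dx": 0, "dy": 0, "dz": -0.03, "roll": 0}
    - {"fingers": -1, "dx": 0, "dy": 0, "dz": -0.08, "roll": 0}
    - {"fingers": -1, "dx": 0, "dy": 0.05, "dz": -0.13, "roll": 8}
    - {"fingers": -1, "dx": 0.01, "dy": 0.1, "dz": -0.13, "roll": 18}
    - {"fingers": -1, "dx": 0.02, "dy": 0.15, "dz": -0.13, "roll": 28}

```text
time: 14.18
tool_pos: [0.5785, -0.1803, 0.144]
tcp_rot: [0.834, 3.026, 0.0]
wrist_force: [0.8, 1.4, -0.3]
width: 1.0
grip_force: 0.0
```

```bash
python3 -c "
from h import *
go(.5793,-.0233,.135,-5.47)"
```

```text
[ 0.5785 -0.1803  0.144 ] yaw_y 59.19 q6 -1.38 w 1.000 g 0.0
dx 0.0798 dy 0.1353 dz 0.0089 roll 64.66
```

>>> step_arm:
  commands:
    - {"fingers": -1, "dx": 0.025, "dy": 0.04, "dz": 0, "roll": 10}
    - {"fingers": -1, "dx": 0.05, "dy": 0.08, "dz": 0, "roll": 20}
    - {"fingers": -1, "dx": 0.08, "dy": 0.134, "dz": 0, "roll": 30}
    - {"fingers": -1, "dx": 0.08, "dy": 0.134, "dz": 0, "roll": 40}
    - {"fingers": -1, "dx": 0.08, "dy": 0.134, "dz": 0, "roll": 50}
    - {"fingers": -1, "dx": 0.08, "dy": 0.134, "dz": 0, "roll": 60}
    - {"fingers": -1, "dx": 0.08, "dy": 0.134, "dz": 0, "roll": 64.5}
    - {"fingers": -1, "dx": 0.08, "dy": 0.134, "dz": 0, "roll": 64.5}

```text
time: 15.18
tool_pos: [0.5766, -0.0253, 0.1422]
tcp_rot: [-2.314, -2.124, 0.0]
wrist_force: [-0.2, -0.5, -0.6]
width: 0.999
grip_force: 0.0
```

```bash
python3 - <<'E'
from h import *
go(.5793,-.0233,.0135,-5.47)
c,p,d=snap("wrist","lo1w")
ctr=np.array([.5797,-.0193]);t=np.deg2rad(84.53);a=np.array([np.cos(t),np.sin(t)]);b=np.array([-a[1],a[0]])
P=cloud(c,d);Z=P[...,2];q=P[...,:2]-ctr;A=q@a*1e3;B=q@b*1e3
m=(Z>.058)&(Z<.07)&(abs(B)<50)&(abs(A)<90)
print(m.sum(),np.percentile(A[m],[.5,2,98,99.5]).round(1),np.percentile(B[m],[.5,2,98,99.5]).round(1))
mm=m&(A<-10);print(mm.sum(), np.percentile(A[mm],[.5,99]),np.percentile(B[mm],[1,99]))
mm=m&(A>0);print(mm.sum(), np.percentile(A[mm],[.5,99]),np.percentile(B[mm],[1,99]))
E
```

```text
[ 0.5766 -0.0253  0.1422] yaw_y -4.90 q6 -0.00 w 0.999 g 0.0
dx 0.0023 dy 0.0025 dz 0.1287 roll 0.57
5621 [-65.7 -64.6  60.9  61.6] [-29.5 -28.7  28.8  29.5]
3355 [-65.82659276 -11.93193811] [-25.65415237  24.80151574]
2235 [ 0.06249066 61.59335743] [-29.51891395  29.57548234]
```

>>> step_arm:
  commands:
    - {"fingers": -1, "dx": 0.009, "dy": 0.0025, "dz": 0.05, "roll": 0.6}
    - {"fingers": -1, "dx": 0.009, "dy": 0.0025, "dz": 0.09, "roll": 0.6}
    - {"fingers": -1, "dx": 0.009, "dy": 0.0025, "dz": 0.118, "roll": 0.6}
    - {"fingers": -1, "dx": 0.009, "dy": 0.0025, "dz": 0.127, "roll": 0.6}
    - {"fingers": -1, "dx": 0.009, "dy": 0.0025, "dz": 0.127, "roll": 0.6}
    - {"fingers": 0.2, "dx": 0.009, "dy": 0.0025, "dz": 0.127, "roll": 0.6}
    - {"fingers": 0.2, "dx": 0.009, "dy": 0.0025, "dz": 0.127, "roll": 0.6}
    - {"fingers": 0.2, "dx": 0.009, "dy": 0.0025, "dz": 0.127, "roll": 0.6}
  squeeze: 40

```text
time: 16.23
tool_pos: [0.5817, -0.0168, 0.0172]
tcp_rot: [2.324, 2.11, 0.004]
wrist_force: [0.1, -0.3, 5.7]
width: 0.7
grip_force: 44.5
```

>>> step_arm:
  commands:
    - {"fingers": 0.2, "dx": 0, "dy": 0, "dz": 0, "roll": 0}
    - {"fingers": 0.2, "dx": 0, "dy": 0, "dz": 0, "roll": 0}
    - {"fingers": 0.2, "dx": 0, "dy": 0, "dz": 0, "roll": 0}

```text
time: 16.6
tool_pos: [0.5817, -0.0168, 0.0172]
tcp_rot: [2.325, 2.11, 0.004]
wrist_force: [0.4, -0.4, 6.2]
width: 0.698
grip_force: 44.5
```

```bash
python3 - <<'E'
from h import *
s,M=pose();q=s["tool_pos"][:2]-[.5797,-.0193];t=np.deg2rad(84.53);a=np.array([np.cos(t),np.sin(t)]);print("A",q@a,"obj x at tool",q@a+.0031)
E
```

```text
[ 0.5817 -0.0168  0.0172] yaw_y -5.55 q6 0.03 w 0.698 g 44.5
A 0.0026567473514942635 obj x at tool 0.005756747351494264
```

>>> step_arm:
  commands:
    - {"fingers": 0.2, "dx": 0, "dy": 0, "dz": -0.01, "roll": 0}
    - {"fingers": 0.2, "dx": 0, "dy": 0, "dz": -0.04, "roll": 0}
    - {"fingers": 0.2, "dx": 0.0, "dy": 0, "dz": -0.08, "roll": 0}
    - {"fingers": 0.2, "dx": 0.03, "dy": -0.01, "dz": -0.11, "roll": 0}
    - {"fingers": 0.2, "dx": 0.07, "dy": -0.02, "dz": -0.135, "roll": 0}
    - {"fingers": 0.2, "dx": 0.12, "dy": -0.03, "dz": -0.155, "roll": 0}
    - {"fingers": 0.2, "dx": 0.17, "dy": -0.04, "dz": -0.17, "roll": 0}
    - {"fingers": 0.2, "dx": 0.21, "dy": -0.05, "dz": -0.18, "roll": 0}

```text
time: 17.6
tool_pos: [0.55, 0.1991, 0.1965]
tcp_rot: [2.326, 2.112, 0.001]
wrist_force: [0.3, 0.4, -0.9]
width: 0.698
grip_force: 44.0
```

>>> step_arm:
  commands:
    - {"fingers": 0.2, "dx": 0.03, "dy": 0, "dz": 0, "roll": 0}
    - {"fingers": 0.2, "dx": 0.043, "dy": 0, "dz": 0, "roll": 0}
    - {"fingers": 0.2, "dx": 0.043, "dy": 0, "dz": 0, "roll": 0}
    - {"fingers": 0.2, "dx": 0.043, "dy": 0, "dz": 0, "roll": 0}

```text
time: 18.1
tool_pos: [0.5544, 0.2388, 0.1948]
tcp_rot: [2.327, 2.11, -0.002]
wrist_force: [0.3, -0.2, -1.3]
width: 0.695
grip_force: 44.0
```

```bash
python3 - <<'E'
from h import *
pose(); snap("wrist","n1w")
E
```

```text
[0.5544 0.2388 0.1948] yaw_y -5.60 q6 0.46 w 0.695 g 44.0
```

View pics/n1w.png

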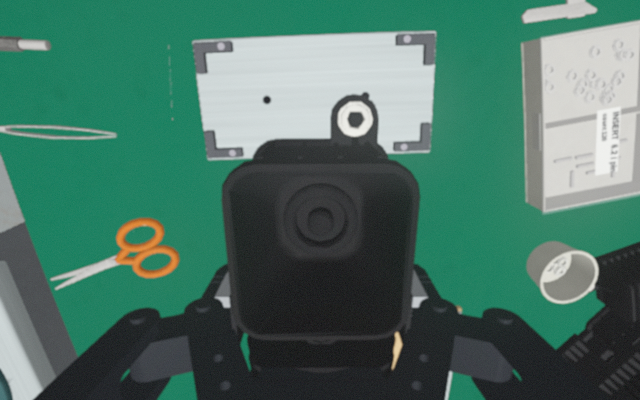

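The full nest is visible: outer corners about (194,41), (436,32), (432,152), (207,160), with the long housing held level in front of it.

```bash
python3 - <<'E'
from h import *
c,p,d=load("n1w");P=cloud(c,d);Z=P[...,2]
m=(Z>.008)&(Z<.026)&(abs(P[...,0]-.555)<.15)&(abs(P[...,1]-.31)<.09)
n,l,st,_=cv2.connectedComponentsWithStats(m.astype(np.uint8));k=1+np.argmax(st[1:,4]);Q=P[l==k]
print(st[k],np.percentile(Q[:,2],[2,50,98]));r=cv2.minAreaRect(Q[:,:2].astype(np.float32));print(r)
# colour contour, top-plane cast of 4 corners
g=cv2.cvtColor(p,cv2.COLOR_BGR2HSV);ng=(~((g[...,0]>50)&(g[...,0]<95)&(g[...,1]>90))).astype(np.uint8)
roi=ng*(l==k)
W=plane(c,[[194,41],[436,32],[432,152],[207,160]],.012);print(W.round(4),W.mean(0),np.linalg.norm(np.diff(W,axis=0),axis=1))
e=(W[1]-W[0]+W[2]-W[3]);print(np.rad2deg(np.arctan2(e[1],e[0])))
# stop screws
h=((g[...,2]>130)&(g[...,1]<60)).astype(np.uint8)
E
```

```text
[  192    31   244   129 24130] [0.01163012 0.01330099 0.02169306]
((0.556252658367157, 0.3121083974838257), (0.10836905986070633, 0.21664071083068848), 86.44403839111328)
[[0.4539 0.3713 0.012 ]
 [0.6673 0.3575 0.012 ]
 [0.6628 0.251  0.012 ]
 [0.4453 0.2644 0.012 ]] [0.55732887 0.31106006 0.012     ] [0.21379493 0.10663765 0.21791103]
-3.609290476737038
```

>>> step_arm:
  commands:
    - {"fingers": 0.2, "dx": 0.01, "dy": -0.002, "dz": 0, "roll": -8}
    - {"fingers": 0.2, "dx": 0.03, "dy": -0.004, "dz": 0, "roll": -18}
    - {"fingers": 0.2, "dx": 0.05, "dy": -0.006, "dz": 0, "roll": -28}
    - {"fingers": 0.2, "dx": 0.073, "dy": -0.011, "dz": 0, "roll": -38}
    - {"fingers": 0.2, "dx": 0.073, "dy": -0.011, "dz": 0.01, "roll": -48}
    - {"fingers": 0.2, "dx": 0.073, "dy": -0.011, "dz": 0.03, "roll": -58}
    - {"fingers": 0.2, "dx": 0.073, "dy": -0.011, "dz": 0.05, "roll": -68}
    - {"fingers": 0.2, "dx": 0.073, "dy": -0.011, "dz": 0.06, "roll": -78}

```text
time: 19.15
tool_pos: [0.5502, 0.312, 0.1336]
tcp_rot: [-0.473, -3.104, 0.003]
wrist_force: [0.3, 0.1, -1.0]
width: 0.694
grip_force: 43.8
```

>>> step_arm:
  commands:
    - {"fingers": 0.2, "dx": 0, "dy": 0, "dz": 0.02, "roll": -8}
    - {"fingers": 0.2, "dx": 0, "dy": 0, "dz": 0.04, "roll": -14}
    - {"fingers": 0.2, "dx": 0, "dy": 0, "dz": 0.06, "roll": -14}
    - {"fingers": 0.2, "dx": 0, "dy": 0, "dz": 0.07, "roll": -14}
    - {"fingers": 0.2, "dx": 0, "dy": 0, "dz": 0.07, "roll": -14}
    - {"fingers": 0.2, "dx": 0, "dy": 0, "dz": 0.07, "roll": -14}

```text
time: 19.9
tool_pos: [0.5515, 0.314, 0.0661]
tcp_rot: [0.098, 3.139, 0.001]
wrist_force: [0.4, 1.0, -1.7]
width: 0.693
grip_force: 43.8
```

```bash
python3 - <<'E'
from h import *
go(.5504,.3125,.0212,86.44); snap("side","n2s")
E
```

```text
[0.5515 0.314  0.0661] yaw_y 86.41 q6 -1.03 w 0.693 g 43.8
dx 0.0010 dy -0.0016 dz 0.0448 roll -0.03
```

>>> step_arm:
  commands:
    - {"fingers": 0.2, "dx": 0.001, "dy": -0.0015, "dz": 0.012, "roll": 0}
    - {"fingers": 0.2, "dx": 0.001, "dy": -0.0015, "dz": 0.025, "roll": 0}
    - {"fingers": 0.2, "dx": 0.001, "dy": -0.0015, "dz": 0.035, "roll": 0}
    - {"fingers": 0.2, "dx": 0.001, "dy": -0.0015, "dz": 0.041, "roll": 0}
    - {"fingers": 0.2, "dx": 0.001, "dy": -0.0015, "dz": 0.043, "roll": 0}
    - {"fingers": 0.2, "dx": 0.001, "dy": -0.0015, "dz": 0.0435, "roll": 0}

```text
time: 20.7
tool_pos: [0.5499, 0.3124, 0.0218]
tcp_rot: [0.097, 3.14, 0.0]
wrist_force: [-1.0, 0.6, -1.8]
width: 0.698
grip_force: 43.8
```

>>> step_arm:
  commands:
    - {"fingers": 0.2, "dx": 0, "dy": 0, "dz": 0.001, "roll": 0}
    - {"fingers": 0.2, "dx": 0, "dy": 0, "dz": 0.001, "roll": 0}

```text
time: 20.95
tool_pos: [0.5501, 0.3125, 0.0213]
tcp_rot: [0.097, 3.139, 0.001]
wrist_force: [0.8, 1.3, -1.1]
width: 0.699
grip_force: 43.9
```

>>> step_arm:
  commands:
    - {"fingers": 0.2, "dx": 0, "dy": 0, "dz": 0.001, "roll": 0}
    - {"fingers": 0.2, "dx": 0, "dy": 0, "dz": 0.002, "roll": 0}

```text
time: 21.2
tool_pos: [0.5502, 0.3125, 0.0212]
tcp_rot: [0.098, 3.14, 0.001]
wrist_force: [-6.1, -3.5, 15.2]
width: 0.701
grip_force: 45.6
```

>>> step_arm:
  commands:
    - {"fingers": 0.2, "dx": 0, "dy": 0, "dz": -0.002, "roll": 0}
    - {"fingers": -1, "dx": 0, "dy": 0, "dz": -0.002, "roll": 0}
    - {"fingers": -1, "dx": 0, "dy": 0, "dz": -0.002, "roll": 0}
    - {"fingers": -1, "dx": 0, "dy": 0, "dz": -0.002, "roll": 0}
    - {"fingers": -1, "dx": 0, "dy": 0, "dz": -0.04, "roll": 0}
    - {"fingers": -1, "dx": 0, "dy": 0, "dz": -0.09, "roll": 0}
    - {"fingers": -1, "dx": 0.03, "dy": 0, "dz": -0.14, "roll": 0}
    - {"fingers": -1, "dx": 0.06, "dy": 0, "dz": -0.16, "roll": 0}

```text
time: 22.2
tool_pos: [0.4913, 0.3171, 0.1829]
tcp_rot: [0.098, 3.135, 0.005]
wrist_force: [-0.4, 1.4, 0.3]
width: 0.996
grip_force: 0.0
```

>>> step_arm:
  commands:
    - {"fingers": -1, "dx": 0.02, "dy": 0, "dz": 0, "roll": 0}
    - {"fingers": -1, "dx": 0.02, "dy": 0, "dz": 0, "roll": 0}

```text
time: 22.45
tool_pos: [0.4681, 0.3169, 0.1774]
tcp_rot: [-0.095, -3.138, 0.002]
wrist_force: [-0.2, 0.6, -0.2]
width: 1.001
grip_force: 0.0
```

```bash
python3 - <<'E'
from h import *
go(.5913,-.333,.15,87.7); c,p,d=snap("wrist","n3w");P=cloud(c,d);Z=P[...,2]
ctr=np.array([.5562,.3121]);t=np.deg2rad(-3.56);a=np.array([np.cos(t),np.sin(t)]);b=np.array([-a[1],a[0]])
q=P[...,:2]-ctr;A=q@a*1e3;B=q@b*1e3
near=(abs(A)<115)&(abs(B)<60)
for n,m in(("top",near&(Z>.06)&(Z<.075)),("box",near&(Z>.06)&(Z<.075)&(A<-2)),("fin",near&(Z>.06)&(Z<.075)&(A>5))):
    r=cv2.minAreaRect(P[m][:,:2].astype(np.float32));print(n,m.sum(),np.percentile(A[m],[.5,2,98,99.5]).round(1),np.percentile(B[m],[.5,2,98,99.5]).round(1),np.percentile(Z[m],[5,50,95]).round(4),r)
E
```

```text
[0.4681 0.3169 0.1774] yaw_y 86.52 q6 -0.96 w 1.001 g 0.0
dx -0.1625 dy -0.6412 dz 0.0279 roll -1.18
top 4800 [-64.6 -64.4  61.7  62.5] [-28.7 -27.6  28.9  30. ] [0.0608 0.0661 0.0687] ((0.5554462671279907, 0.3129490911960602), (0.05973265320062637, 0.12847666442394257), 86.54212951660156)
box 1710 [-64.7 -64.6  -3.3  -2.5] [-28.9 -28.5  29.9  30.4] [0.0607 0.0671 0.0689] ((0.522775411605835, 0.31493309140205383), (0.05974847823381424, 0.06298823654651642), 86.61019134521484)
fin 3088 [ 8.9  9.3 62.  62.7] [-25.4 -24.1  26.1  27.4] [0.0608 0.0655 0.0685] ((0.592155933380127, 0.31081733107566833), (0.0545075461268425, 0.05480271577835083), 86.77680206298828)
```

View pics/n3w.png

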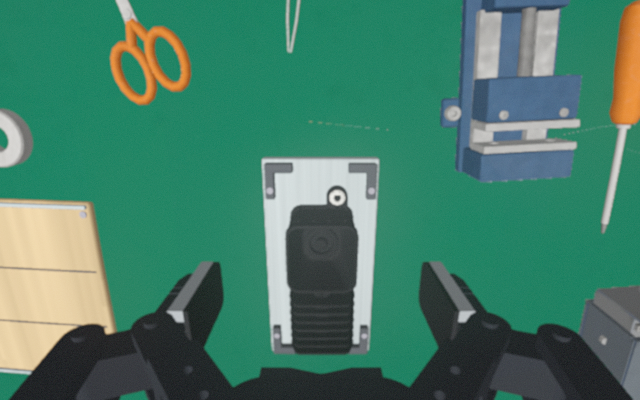

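The picture shows the long housing centred on the nest plate between the four stops (neck at (321,290)); measured offset is within 0.5 mm and the yaw matches. Now I return the square housing.

>>> step_arm:
  commands:
    - {"fingers": -1, "dx": -0.01, "dy": -0.03, "dz": 0, "roll": 0}
    - {"fingers": -1, "dx": -0.025, "dy": -0.085, "dz": 0, "roll": 0}
    - {"fingers": -1, "dx": -0.04, "dy": -0.145, "dz": 0, "roll": 0}
    - {"fingers": -1, "dx": -0.055, "dy": -0.2, "dz": 0, "roll": 0}
    - {"fingers": -1, "dx": -0.07, "dy": -0.255, "dz": 0, "roll": 0}
    - {"fingers": -1, "dx": -0.085, "dy": -0.31, "dz": 0, "roll": 0}
    - {"fingers": -1, "dx": -0.1, "dy": -0.365, "dz": 0, "roll": 0}
    - {"fingers": -1, "dx": -0.115, "dy": -0.42, "dz": 0, "roll": 0}

```text
time: 23.5
tool_pos: [0.5586, -0.1117, 0.1768]
tcp_rot: [-0.099, -3.138, -0.0]
wrist_force: [0.7, 0.5, -0.2]
width: 0.995
grip_force: 0.0
```

>>> step_arm:
  commands:
    - {"fingers": -1, "dx": -0.015, "dy": -0.055, "dz": 0, "roll": 0}
    - {"fingers": -1, "dx": -0.03, "dy": -0.11, "dz": 0, "roll": 0}
    - {"fingers": -1, "dx": -0.04, "dy": -0.165, "dz": 0, "roll": -1}
    - {"fingers": -1, "dx": -0.047, "dy": -0.21, "dz": 0.02, "roll": -1}
    - {"fingers": -1, "dx": -0.047, "dy": -0.221, "dz": 0.05, "roll": -1}
    - {"fingers": -1, "dx": -0.047, "dy": -0.221, "dz": 0.05, "roll": -1}
    - {"fingers": -1, "dx": -0.047, "dy": -0.221, "dz": 0.05, "roll": -1}

```text
time: 24.38
tool_pos: [0.5917, -0.3323, 0.128]
tcp_rot: [-0.07, -3.14, -0.001]
wrist_force: [0.7, 0.5, 0.5]
width: 1.002
grip_force: 0.0
```

```bash
python3 - <<'E'
from h import *
go(.5915,-.3323,.0132,87.65); c,p,d=snap("wrist","t3w");P=cloud(c,d);Z=P[...,2]
for n,x0,zz in(("sq",.591,(.05,.065)),("rd",.4755,(.043,.055)),("rd2",.4755,(.02,.055))):
    m=(abs(P[...,0]-x0)<.045)&(abs(P[...,1]+.33)<.05)&(Z>zz[0])&(Z<zz[1])
    if m.sum()>50: print(n,m.sum(),np.percentile(P[m],[1,50,99],axis=0).round(4).tolist(),cv2.minAreaRect(P[m][:,:2].astype(np.float32)))
E
```

```text
[ 0.5917 -0.3323  0.128 ] yaw_y 87.44 q6 -2.07 w 1.002 g 0.0
dx 0.0000 dy -0.0001 dz 0.1148 roll -0.21
sq 4194 [[0.5635, -0.3604, 0.0504], [0.5876, -0.3315, 0.0591], [0.6131, -0.3019, 0.0615]] ((0.5890878438949585, -0.3313067555427551), (0.059265296906232834, 0.05354573577642441), 87.24308776855469)
rd 1353 [[0.4615, -0.3442, 0.043], [0.4768, -0.3243, 0.046], [0.4965, -0.3033, 0.0512]] ((0.4803978204727173, -0.32452917098999023), (0.04464787244796753, 0.038913123309612274), 87.54306030273438)
rd2 7025 [[0.4587, -0.3535, 0.0208], [0.4824, -0.3247, 0.0413], [0.5058, -0.2952, 0.0506]] ((0.48155641555786133, -0.3244941532611847), (0.06716544181108475, 0.05147550627589226), 87.12113189697266)
```

View pics/t3w.png

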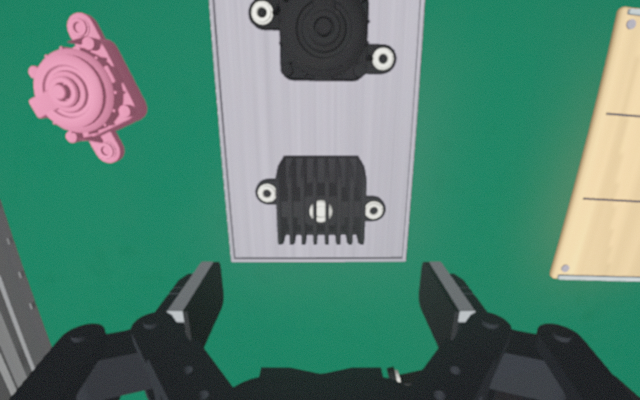

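Both short housings stand upright on the tray (square at (320,200), round at (325,40)). Grip the square one.

>>> step_arm:
  commands:
    - {"fingers": -1, "dx": 0, "dy": 0, "dz": 0.05, "roll": -0.2}
    - {"fingers": -1, "dx": 0, "dy": 0, "dz": 0.09, "roll": -0.2}
    - {"fingers": -1, "dx": 0, "dy": 0, "dz": 0.11, "roll": -0.2}
    - {"fingers": -1, "dx": 0, "dy": 0, "dz": 0.116, "roll": -0.2}
    - {"fingers": -1, "dx": 0, "dy": 0, "dz": 0.116, "roll": -0.2}
    - {"fingers": 0.2, "dx": 0, "dy": 0, "dz": 0.116, "roll": -0.2}
    - {"fingers": 0.2, "dx": 0, "dy": 0, "dz": 0.116, "roll": -0.2}
    - {"fingers": 0.2, "dx": 0, "dy": 0, "dz": 0.116, "roll": -0.2}
  squeeze: 25

```text
time: 25.42
tool_pos: [0.5931, -0.3334, 0.0148]
tcp_rot: [0.065, 3.138, -0.002]
wrist_force: [0.1, -0.1, 6.9]
width: 0.685
grip_force: 28.9
```

>>> step_arm:
  commands:
    - {"fingers": 0.2, "dx": 0, "dy": 0, "dz": 0, "roll": 0}
    - {"fingers": 0.2, "dx": 0, "dy": 0, "dz": 0, "roll": 0}

```text
time: 25.68
tool_pos: [0.5931, -0.3334, 0.0148]
tcp_rot: [0.065, 3.138, -0.002]
wrist_force: [0.3, 1.5, 6.1]
width: 0.69
grip_force: 28.9
```

```bash
python3 -c "
from h import *
go(.6496,-.0361,.11,84.55)"
```

```text
[ 0.5931 -0.3334  0.0148] yaw_y 87.64 q6 -2.08 w 0.690 g 28.9
dx -0.0444 dy 0.2992 dz -0.0956 roll 3.09
```

>>> step_arm:
  commands:
    - {"fingers": 0.2, "dx": 0, "dy": 0, "dz": -0.01, "roll": 0}
    - {"fingers": 0.2, "dx": 0, "dy": 0, "dz": -0.04, "roll": 0}
    - {"fingers": 0.2, "dx": 0, "dy": 0, "dz": -0.08, "roll": 0}
    - {"fingers": 0.2, "dx": -0.005, "dy": 0.03, "dz": -0.096, "roll": 0}
    - {"fingers": 0.2, "dx": -0.015, "dy": 0.08, "dz": -0.096, "roll": 1}
    - {"fingers": 0.2, "dx": -0.025, "dy": 0.13, "dz": -0.096, "roll": 2}
    - {"fingers": 0.2, "dx": -0.035, "dy": 0.18, "dz": -0.096, "roll": 3}
    - {"fingers": 0.2, "dx": -0.04, "dy": 0.23, "dz": -0.096, "roll": 3}

```text
time: 26.68
tool_pos: [0.6412, -0.1028, 0.109]
tcp_rot: [-0.147, -3.138, -0.0]
wrist_force: [0.2, -0.1, -1.4]
width: 0.688
grip_force: 28.3
```

>>> step_arm:
  commands:
    - {"fingers": 0.2, "dx": -0.006, "dy": 0.04, "dz": 0, "roll": 0}
    - {"fingers": 0.2, "dx": -0.006, "dy": 0.067, "dz": 0, "roll": 0}
    - {"fingers": 0.2, "dx": -0.006, "dy": 0.067, "dz": 0.02, "roll": 0}
    - {"fingers": 0.2, "dx": -0.006, "dy": 0.067, "dz": 0.045, "roll": 0}
    - {"fingers": 0.2, "dx": -0.006, "dy": 0.067, "dz": 0.06, "roll": 0}
    - {"fingers": 0.2, "dx": -0.006, "dy": 0.067, "dz": 0.06, "roll": 0}
    - {"fingers": 0.2, "dx": -0.006, "dy": 0.067, "dz": 0.06, "roll": 0}

```text
time: 27.55
tool_pos: [0.6538, -0.0389, 0.0492]
tcp_rot: [0.148, 3.137, -0.0]
wrist_force: [0.5, 0.3, -0.3]
width: 0.685
grip_force: 28.3
```

```bash
python3 - <<'E'
from h import *
go(.6512,-.0363,.0188,84.55)
c,p,d=snap("wrist","sq2w");P=cloud(c,d);Z=P[...,2]
m=(Z>.075)&(Z<.108)&(abs(P[...,0]-.65)<.04)&(abs(P[...,1]+.036)<.04)
print(m.sum(),np.percentile(P[m],[1,50,99],axis=0).round(4).tolist(),cv2.minAreaRect(P[m][:,:2].astype(np.float32)))
E
```

```text
[ 0.6538 -0.0389  0.0492] yaw_y 84.60 q6 -1.57 w 0.685 g 28.3
dx 0.0029 dy 0.0023 dz 0.0304 roll 0.05
21908 [[0.6215, -0.0736, 0.0756], [0.6442, -0.0366, 0.0916], [0.675, 0.0029, 0.1073]] ((0.6506757140159607, -0.036048952490091324), (0.08184896409511566, 0.05799594521522522), 85.09357452392578)
```

>>> step_arm:
  commands:
    - {"fingers": 0.2, "dx": 0.003, "dy": 0.0025, "dz": 0.012, "roll": 0}
    - {"fingers": 0.2, "dx": 0.003, "dy": 0.0025, "dz": 0.022, "roll": 0}
    - {"fingers": 0.2, "dx": 0.003, "dy": 0.0025, "dz": 0.027, "roll": 0}
    - {"fingers": 0.2, "dx": 0.003, "dy": 0.0025, "dz": 0.029, "roll": 0}
    - {"fingers": 0.2, "dx": 0.003, "dy": 0.0025, "dz": 0.029, "roll": 0}

```text
time: 28.22
tool_pos: [0.6507, -0.0355, 0.0197]
tcp_rot: [-0.147, -3.138, 0.0]
wrist_force: [-0.4, -0.7, -1.2]
width: 0.694
grip_force: 28.3
```

```bash
python3 -c "
from h import *
go(.6512,-.0363,.0188,84.55)"
```

```text
[ 0.6507 -0.0355  0.0197] yaw_y 84.65 q6 -1.57 w 0.694 g 28.3
dx -0.0006 dy -0.0008 dz 0.0009 roll 0.10
```

>>> step_arm:
  commands:
    - {"fingers": 0.2, "dx": -0.0005, "dy": -0.0007, "dz": 0.001, "roll": 0.1}
    - {"fingers": 0.2, "dx": -0.0005, "dy": -0.0007, "dz": 0.0015, "roll": 0.1}
    - {"fingers": 0.2, "dx": -0.0005, "dy": -0.0007, "dz": 0.002, "roll": 0.1}

```text
time: 28.6
tool_pos: [0.6516, -0.0364, 0.0188]
tcp_rot: [0.15, 3.137, -0.0]
wrist_force: [-2.4, -0.3, 6.5]
width: 0.691
grip_force: 29.0
```

>>> step_arm:
  commands:
    - {"fingers": 0.2, "dx": 0, "dy": 0, "dz": -0.001, "roll": 0}
    - {"fingers": -1, "dx": 0, "dy": 0, "dz": -0.001, "roll": 0}
    - {"fingers": -1, "dx": 0, "dy": 0, "dz": -0.001, "roll": 0}
    - {"fingers": -1, "dx": 0, "dy": 0, "dz": -0.001, "roll": 0}
    - {"fingers": -1, "dx": 0, "dy": 0, "dz": -0.03, "roll": 0}
    - {"fingers": -1, "dx": 0, "dy": 0, "dz": -0.08, "roll": 0}
    - {"fingers": -1, "dx": 0, "dy": 0, "dz": -0.11, "roll": 0}
    - {"fingers": -1, "dx": 0, "dy": 0, "dz": -0.11, "roll": 0}

```text
time: 29.6
tool_pos: [0.6539, -0.0365, 0.1317]
tcp_rot: [0.149, 3.131, -0.001]
wrist_force: [-0.3, 0.1, -0.7]
width: 0.994
grip_force: 0.0
```

```bash
cat > chk.py <<'E'
from h import *
import sys
def run(c,p,d):
    ctr=np.array([.5797,-.0193]);t=np.deg2rad(84.53);a=np.array([np.cos(t),np.sin(t)]);b=np.array([-a[1],a[0]])
    g=cv2.cvtColor(p,cv2.COLOR_BGR2HSV);w=((g[...,1]<45)&(g[...,2]>150)).astype(np.uint8)
    n,l,st,ce=cv2.connectedComponentsWithStats(w)
    for i in range(1,n):
        if st[i,4]>25:
            W=plane(c,[[st[i,0]+st[i,2]/2-.5,st[i,1]+st[i,3]/2-.5]],.015)[0]; r=(W[:2]-ctr)*1e3
            if abs(r@a)<100 and abs(r@b)<105: print("ring",st[i],"A %.1f B %.1f"%(r@a,r@b))
    P=cloud(c,d);Z=P[...,2];q=P[...,:2]-ctr;A=q@a*1e3;B=q@b*1e3
    for n_,m in(("sq",(Z>.055)&(Z<.07)&(B<-38)&(B>-105)&(abs(A)<60)),("rtop",(Z>.048)&(Z<.058)&(B>40)&(B<105)&(abs(A)<60))):
        if m.sum()>50: print(n_,m.sum(),np.percentile(A[m],[.5,2,98,99.5]).round(1),np.percentile(B[m],[.5,2,98,99.5]).round(1),cv2.minAreaRect(P[m][:,:2].astype(np.float32)))
E
python3 - <<'E'
from chk import *
run(*snap("wrist","sq3w")); print("before:"); run(*load("sq1w")); go(.4756,-.3255,.12,87.74)
E
```

```text
ring [257 178  19  18 233] A -52.2 B -70.4
ring [316 194  10  22 194] A -9.1 B -85.4
ring [366 195  18  18 224] A 34.2 B -84.6
ring [309 199   5  12  44] A -16.7 B -85.4
ring [329 200   3  10  26] A -1.5 B -85.4
ring [219 215   9   8  58] A -88.7 B -97.5
ring [435 215   9   8  55] A 87.9 B -97.5
sq 4184 [-38.3 -37.8  19.6  20.2] [-93.3 -91.6 -44.3 -43.5] ((0.6474961042404175, -0.03496476262807846), (0.059171102941036224, 0.052216388285160065), 84.42967987060547)
before:
ring [217  67  11  21 145] A -81.8 B 14.9
ring [258 183  20  19 248] A -53.0 B -70.2
ring [319 200  10  23 195] A -9.4 B -85.8
ring [369 201  18  19 219] A 33.4 B -84.9
ring [312 205   4  13  46] A -17.3 B -85.8
ring [331 207   4  10  31] A -2.2 B -86.2
ring [221 221   9   8  58] A -88.6 B -97.4
ring [440 221   9   8  59] A 88.0 B -97.3
sq 4335 [-39.3 -38.8  18.6  19.2] [-93.1 -91.4 -44.2 -43.5] ((0.6472550630569458, -0.035888198763132095), (0.0593075156211853, 0.052352067083120346), 84.13788604736328)
[ 0.6522 -0.0363  0.1292] yaw_y 84.54 q6 -1.57 w 1.000 g 0.0
dx 0.1483 dy -0.3047 dz 0.0088 roll -3.20
```

The square housing is back within 1 mm. Now the round one.

>>> step_arm:
  commands:
    - {"fingers": -1, "dx": 0.02, "dy": -0.04, "dz": 0, "roll": 0}
    - {"fingers": -1, "dx": 0.04, "dy": -0.09, "dz": 0, "roll": -1}
    - {"fingers": -1, "dx": 0.065, "dy": -0.14, "dz": 0, "roll": -2}
    - {"fingers": -1, "dx": 0.09, "dy": -0.19, "dz": 0, "roll": -3.2}
    - {"fingers": -1, "dx": 0.12, "dy": -0.24, "dz": 0, "roll": -3.2}
    - {"fingers": -1, "dx": 0.14, "dy": -0.28, "dz": 0, "roll": -3.2}
    - {"fingers": -1, "dx": 0.148, "dy": -0.305, "dz": 0, "roll": -3.2}
    - {"fingers": -1, "dx": 0.148, "dy": -0.305, "dz": 0, "roll": -3.2}

```text
time: 30.65
tool_pos: [0.4727, -0.3265, 0.1256]
tcp_rot: [-0.067, -3.138, -0.003]
wrist_force: [-0.6, 0.5, -0.3]
width: 1.002
grip_force: 0.0
```

>>> step_arm:
  commands:
    - {"fingers": -1, "dx": 0, "dy": 0, "dz": 0.02, "roll": 0}
    - {"fingers": -1, "dx": 0, "dy": 0, "dz": 0.04, "roll": 0}
    - {"fingers": -1, "dx": 0, "dy": 0, "dz": 0.04, "roll": 0}
    - {"fingers": -1, "dx": 0, "dy": 0, "dz": 0.04, "roll": 0}

```text
time: 31.15
tool_pos: [0.4749, -0.325, 0.0871]
tcp_rot: [-0.06, -3.14, -0.001]
wrist_force: [0.5, -1.6, -0.4]
width: 0.996
grip_force: 0.0
```

```bash
python3 - <<'E'
from h import *
go(.4756,-.3255,.0095,87.74)
E
```

```text
[ 0.4749 -0.325   0.0871] yaw_y 87.80 q6 -2.18 w 0.996 g 0.0
dx -0.0008 dy -0.0005 dz 0.0776 roll 0.06
```

>>> step_arm:
  commands:
    - {"fingers": -1, "dx": -0.001, "dy": -0.0005, "dz": 0.03, "roll": 0}
    - {"fingers": -1, "dx": -0.001, "dy": -0.0005, "dz": 0.06, "roll": 0}
    - {"fingers": -1, "dx": -0.001, "dy": -0.0005, "dz": 0.073, "roll": 0}
    - {"fingers": -1, "dx": -0.001, "dy": -0.0005, "dz": 0.0785, "roll": 0}
    - {"fingers": -1, "dx": -0.001, "dy": -0.0005, "dz": 0.0785, "roll": 0}
    - {"fingers": 0.2, "dx": -0.001, "dy": -0.0005, "dz": 0.0785, "roll": 0}
    - {"fingers": 0.2, "dx": -0.001, "dy": -0.0005, "dz": 0.0785, "roll": 0}
    - {"fingers": 0.2, "dx": -0.001, "dy": -0.0005, "dz": 0.0785, "roll": 0}

```text
time: 32.15
tool_pos: [0.4766, -0.3268, 0.0109]
tcp_rot: [0.062, 3.139, -0.001]
wrist_force: [-0.1, 1.7, 6.1]
width: 0.681
grip_force: 26.6
```

>>> step_arm:
  commands:
    - {"fingers": 0.2, "dx": 0, "dy": 0, "dz": 0, "roll": 0}
    - {"fingers": 0.2, "dx": 0, "dy": 0, "dz": 0, "roll": 0}

```text
time: 32.4
tool_pos: [0.4766, -0.3268, 0.0109]
tcp_rot: [0.062, 3.139, -0.001]
wrist_force: [-1.0, 1.8, 5.7]
width: 0.684
grip_force: 26.6
```

```bash
python3 - <<'E'
from h import *
go(.511,-.0019,.11,84.7)
E
```

```text
[ 0.4766 -0.3268  0.0109] yaw_y 87.73 q6 -2.18 w 0.684 g 26.6
dx -0.0217 dy 0.3259 dz -0.0994 roll 3.03
```

>>> step_arm:
  commands:
    - {"fingers": 0.2, "dx": 0, "dy": 0, "dz": -0.01, "roll": 0}
    - {"fingers": 0.2, "dx": 0, "dy": 0, "dz": -0.04, "roll": 0}
    - {"fingers": 0.2, "dx": 0, "dy": 0, "dz": -0.08, "roll": 0}
    - {"fingers": 0.2, "dx": -0.003, "dy": 0.03, "dz": -0.099, "roll": 0}
    - {"fingers": 0.2, "dx": -0.006, "dy": 0.08, "dz": -0.099, "roll": 1}
    - {"fingers": 0.2, "dx": -0.01, "dy": 0.13, "dz": -0.099, "roll": 2}
    - {"fingers": 0.2, "dx": -0.014, "dy": 0.18, "dz": -0.099, "roll": 3}
    - {"fingers": 0.2, "dx": -0.018, "dy": 0.23, "dz": -0.099, "roll": 3}

```text
time: 33.4
tool_pos: [0.503, -0.0958, 0.1091]
tcp_rot: [0.145, 3.137, -0.0]
wrist_force: [1.4, 0.4, -0.3]
width: 0.679
grip_force: 27.2
```

>>> step_arm:
  commands:
    - {"fingers": 0.2, "dx": -0.004, "dy": 0.04, "dz": 0, "roll": 0}
    - {"fingers": 0.2, "dx": -0.004, "dy": 0.08, "dz": 0, "roll": 0}
    - {"fingers": 0.2, "dx": -0.004, "dy": 0.095, "dz": 0.02, "roll": 0}
    - {"fingers": 0.2, "dx": -0.004, "dy": 0.095, "dz": 0.045, "roll": 0}
    - {"fingers": 0.2, "dx": -0.004, "dy": 0.095, "dz": 0.065, "roll": 0}
    - {"fingers": 0.2, "dx": -0.004, "dy": 0.095, "dz": 0.065, "roll": 0}
    - {"fingers": 0.2, "dx": -0.004, "dy": 0.095, "dz": 0.065, "roll": 0}

```text
time: 34.28
tool_pos: [0.5162, -0.0031, 0.0443]
tcp_rot: [0.144, 3.137, -0.0]
wrist_force: [0.4, 0.3, 0.3]
width: 0.682
grip_force: 27.2
```

```bash
python3 - <<'E'
from h import *
go(.512,-.0023,.0149,84.6)
snap("wrist","rd2w")
E
```

```text
[ 0.5162 -0.0031  0.0443] yaw_y 84.73 q6 -1.53 w 0.682 g 27.2
dx 0.0043 dy 0.0004 dz 0.0294 roll 0.13
```

View pics/rd2w.png

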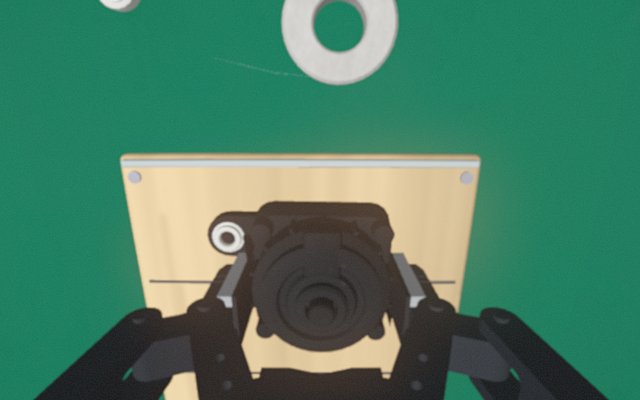

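The round housing is held level over its lane (ring at (228,237)), square with the rack edge.

>>> step_arm:
  commands:
    - {"fingers": 0.2, "dx": 0.004, "dy": 0, "dz": 0.012, "roll": 0.1}
    - {"fingers": 0.2, "dx": 0.004, "dy": 0, "dz": 0.021, "roll": 0.1}
    - {"fingers": 0.2, "dx": 0.004, "dy": 0, "dz": 0.026, "roll": 0.1}
    - {"fingers": 0.2, "dx": 0.004, "dy": 0, "dz": 0.028, "roll": 0.1}
    - {"fingers": 0.2, "dx": 0.004, "dy": 0, "dz": 0.028, "roll": 0.1}

```text
time: 34.95
tool_pos: [0.5116, -0.0026, 0.0153]
tcp_rot: [0.147, 3.138, -0.0]
wrist_force: [-0.3, -0.9, -0.6]
width: 0.683
grip_force: 27.2
```

```bash
python3 -c "
from h import *
go(.512,-.0023,.0149,84.6)"
```

```text
[ 0.5116 -0.0026  0.0153] yaw_y 84.65 q6 -1.53 w 0.683 g 27.2
dx -0.0003 dy 0.0003 dz 0.0004 roll 0.05
```

>>> step_arm:
  commands:
    - {"fingers": 0.2, "dx": 0, "dy": 0, "dz": 0.001, "roll": 0}
    - {"fingers": 0.2, "dx": 0, "dy": 0, "dz": 0.0015, "roll": 0}

```text
time: 35.2
tool_pos: [0.512, -0.0026, 0.0149]
tcp_rot: [0.147, 3.138, -0.0]
wrist_force: [-4.1, 0.8, 9.2]
width: 0.685
grip_force: 28.9
```

Contact. Release, rise and look.

>>> step_arm:
  commands:
    - {"fingers": 0.2, "dx": 0, "dy": 0, "dz": -0.001, "roll": 0}
    - {"fingers": -1, "dx": 0, "dy": 0, "dz": -0.001, "roll": 0}
    - {"fingers": -1, "dx": 0, "dy": 0, "dz": -0.001, "roll": 0}
    - {"fingers": -1, "dx": 0, "dy": 0, "dz": -0.001, "roll": 0}
    - {"fingers": -1, "dx": 0, "dy": 0, "dz": -0.04, "roll": 0}
    - {"fingers": -1, "dx": 0, "dy": 0, "dz": -0.09, "roll": 0}
    - {"fingers": -1, "dx": 0, "dy": 0, "dz": -0.117, "roll": 0}
    - {"fingers": -1, "dx": 0, "dy": 0, "dz": -0.117, "roll": 0}

```text
time: 36.2
tool_pos: [0.5139, -0.0027, 0.1337]
tcp_rot: [0.147, 3.132, -0.0]
wrist_force: [0.1, 0.2, -0.5]
width: 1.002
grip_force: 0.0
```

>>> step_arm:
  commands:
    - {"fingers": -1, "dx": 0, "dy": 0, "dz": 0, "roll": 0}
    - {"fingers": -1, "dx": 0, "dy": 0, "dz": 0, "roll": 0}

```text
time: 36.45
tool_pos: [0.51, -0.0025, 0.1288]
tcp_rot: [-0.147, -3.135, -0.0]
wrist_force: [0.7, -0.2, 0.1]
width: 0.999
grip_force: 0.0
```

```bash
python3 - <<'E'
from chk import *
run(*snap("wrist","rd3w")); print("before:"); run(*load("g1w")); p=snap("side","end")[1]
cv2.imwrite("pics/endc.png",cv2.resize(p[130:370,150:470],None,fx=2,fy=2))
E
```

```text
ring [187 155   9   9  66] A -88.4 B 99.8
ring [417 155  10  10  69] A 88.2 B 99.7
ring [257 170  19  19 256] A -31.4 B 84.0
ring [365 208  19  18 228] A 54.0 B 53.2
ring [244 337  15  14 157] A -52.8 B -71.6
ring [337 350  16  14 157] A 33.6 B -86.1
ring [399 360   7   7  37] A 88.2 B -94.2
ring [220 368  37   6 182] A -67.4 B -103.5
ring [382 369  26   5 105] A 81.8 B -103.8
sq 782 [-38.4 -38.   19.9  20. ] [-64.5 -63.6 -43.1 -42.4] ((0.6319942474365234, -0.03362865000963211), (0.05872675031423569, 0.02271333336830139), 84.0096435546875)
rtop 614 [ 1.6  2.3 20.3 20.9] [59.5 60.4 79.2 84.3] ((0.5048073530197144, -0.0034763067960739136), (0.03595517575740814, 0.020088529214262962), 16.390127182006836)
before:
ring [415 149  10  10  70] A 88.3 B 99.7
ring [186 152  10   9  67] A -88.5 B 99.3
ring [255 165  19  19 253] A -32.2 B 84.5
ring [363 202  18  18 226] A 52.9 B 53.5
ring [206 248  15  15 125] A -79.7 B 14.6
ring [391 278   7  14  73] A 75.3 B -15.2
ring [244 332  15  14 148] A -53.8 B -71.7
ring [336 345  16  13 154] A 32.2 B -86.6
ring [214 355   7   7  36] A -88.2 B -94.7
ring [399 354   8   7  41] A 88.5 B -94.7
ring [217 363  40   6 189] A -70.3 B -103.6
ring [332 362  76   7 367] A 57.4 B -103.7
sq 1212 [-39.2 -38.6  18.9  19.1] [-70.  -68.7 -43.5 -43. ] ((0.6349446177482605, -0.0348377451300621), (0.05867668241262436, 0.027909401804208755), 83.44498443603516)
rtop 610 [ 0.4  1.1 19.8 19.8] [59.8 60.6 79.  79.5] ((0.5068377256393433, -0.002236315980553627), (0.027297424152493477, 0.02894042246043682), 42.342220306396484)
```

View pics/endc.png

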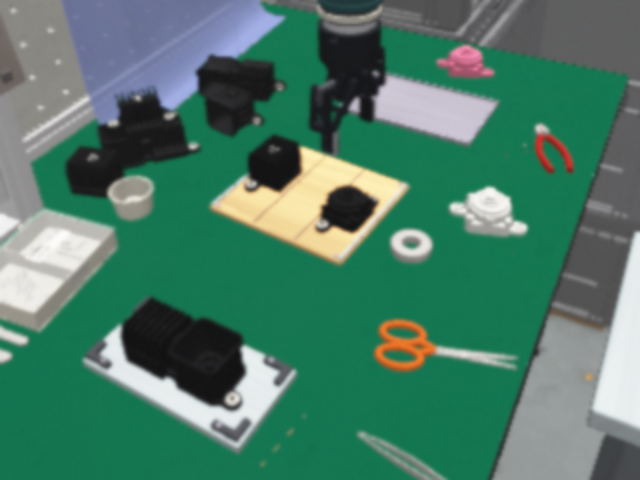

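The square and round housings are back at crop (275,160) and (348,208), each within about 1 mm along the lane. The long housing lies inside its stops at (185,350), the tray is empty, and nothing else has moved.

```bash
python3 -c "
from workcell import *
print(finish_job())"
```

```text
the job is handed in; nothing more can be done
None
```

The job is handed in at about 36 s: the long housing is on the nest inside its stops, about 0.5 mm off centre, and both short housings are back upright in their lanes, each within about 1 mm of where it stood.

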